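# Load the burn-in bay with the spatula, shut it and zero its counter

### The job

Start a burn-in run: carry every small circuit board that stands on the bench into the burn-in bay with the spatula, slid in under the board between its feet, and leave the boards standing flat on the bay's floor, side by side; never touch a board with the gripper. When all are in, push the bay's door shut until it seats on its catch, and only then turn the counter knob on top of the bay back to its zero stop. Finish with the spatula standing on its rubber pad, and leave everything else on the bench where it is.

Things in the scene. Friction and masses are not known exactly. Their poses are not given: they have to be found in the camera images.
- board_a: a green circuit board 80 x 54 x 2 mm (x by y) on four white feet, 16 mm high, 7 mm thick, at (+-35.5, +-22.5) mm: its underside is 16 mm above what it stands on; 38 mm are free between the feet across y, 64 mm across x. Small parts on top, up to 6 mm high. 50 g. Origin: centre, at the level of the feet's soles; x along its length, z up. None when absent
- board_b: a green circuit board 80 x 54 x 2 mm (x by y) on four white feet, 16 mm high, 7 mm thick, at (+-35.5, +-22.5) mm: its underside is 16 mm above what it stands on; 38 mm are free between the feet across y, 64 mm across x. Small parts on top, up to 6 mm high. 50 g. Origin: centre, at the level of the feet's soles; x along its length, z up. None when absent
- board_c: a green circuit board 80 x 54 x 2 mm (x by y) on four white feet, 16 mm high, 7 mm thick, at (+-35.5, +-22.5) mm: its underside is 16 mm above what it stands on; 38 mm are free between the feet across y, 64 mm across x. Small parts on top, up to 6 mm high. 50 g. Origin: centre, at the level of the feet's soles; x along its length, z up. None when absent
- spatula: a bench spatula standing by itself: steel blade 95 x 28 x 2.5 mm (x = 0 to 95), neck 8 mm thick sloping up from its rear end, level wooden handle 16 wide, 24 mm high (x = -25 to -130, mid-height z = 55 mm), rear leg with a foot 36 mm wide, its sole level with the blade's underside. 160 g. Origin: middle of the blade's rear edge, underside; x to the tip, z up
- spatula_grip (a point): middle of the handle, the place to grip: at (-75, 0, 55) mm from the spatula's origin; axes as the spatula
- spatula_tip (a point): middle of the blade's front edge, at its underside: (95, 0, 0) mm
- spatula_heel (a point): rear end of the foot, at its sole: (-131, 0, 0) mm
- pad: the spatula's place, a flat black rubber pad fixed on the bench, 250 x 70 x 3 mm (x by y by z). Origin: centre of its underside; the top is 3 mm up
- bay_in (a point): the burn-in bay, a fixed grey unit with no roof: centre of its floor, 12 mm above the bench, 100 deep (x) by 210 mm wide (y): room for three boards side by side, length along x. Side walls and a rear housing (75 mm deep) reach 75 mm above the bench; the door closes the front at x = -54 mm; the floor plate runs on level in front of it as a porch to x = -108 mm. x from front to back, z up
- door_hinge (a point): upright hinge axis of the bay's door, at the bay's front left (+y) corner, 45 mm above the bench; fixed, axes as the bay. At joint value q the door runs 221 mm from here along (-sin q, -cos q); outer face looks along (-cos q, sin q), 6 mm off the hinge line; edges 13 and 74 mm above the bench. A black tab stands out 12 mm, 200 mm from the hinge; the rest is plain
- bay_door (a joint): door angle in rad: 0 shut and seated, grows as it opens towards the robot's side, at most 2.0. It stays where it is left; over the last 3 to 4 degrees a sprung roller at its free edge resists (some 3 N there), then snaps in behind
- counter_grip (a point): the counter's reset knob on top of the bay's rear housing: point on its upright axis at the height to grip, 112 mm above the bench. Black bar grip 42 long x 14 mm wide, top 7 mm above this point, on a 44 mm disc whose top is 23 mm below it; a white line on the bar points to the bay's front (-x) at zero. x axis along the bar, turns with it
- counter (a joint): knob angle in rad: 0 at its zero stop, grows as the knob turns clockwise seen from above, so turn it anticlockwise to reset; stays where it is left
- solder_spool: bystander: solder spool, diameter 52 mm, 38 mm high. Origin: centre of the underside
- screwdriver: bystander: screwdriver lying on the bench, handle to its -x
- multimeter: bystander: multimeter 150 x 75 x 32 mm lying on its back. Origin: centre of the underside
- screw_dish: bystander: steel dish, diameter 64 mm, 25 mm high. Origin: centre of the underside
- marker: bystander: black marker pen 120 mm long, 14 mm thick, lying
- flux_jar: bystander: flux jar, diameter 42 mm, 50 mm high. Origin: centre of the underside

How it is judged (in metres and radians):
On the way, in this order (a step that is already met when the one before it is completed fails the run):
1. every board stands flat on the bay's floor (x of board_a in the frame of bay_in between -0.025 and 0.025 m and y of board_a in the frame of bay_in between -0.088 and 0.088 m and z of board_a in the frame of bay_in between -0.005 and 0.005 m and angle between each of board_a, board_b, board_c's own z axis and vertical below 0.1 rad and linear speed of each of board_a, board_b, board_c below 0.03 m/s and x of board_b in the frame of bay_in between -0.025 and 0.025 m and y of board_b in the frame of bay_in between -0.088 and 0.088 m and z of board_b in the frame of bay_in between -0.005 and 0.005 m and x of board_c in the frame of bay_in between -0.025 and 0.025 m and y of board_c in the frame of bay_in between -0.088 and 0.088 m and z of board_c in the frame of bay_in between -0.005 and 0.005 m), for 0.2 s.
2. the door is shut and seated on its catch (value of joint bay_door below 0.02 rad), for 0.2 s.
3. the counter knob is back at its zero stop (value of joint counter below 0.08 rad), for 0.2 s.
At the end, for the whole second after the job is handed in: boards stand on the bay floor (centre within 25 mm in depth, 88 mm in width, 5 mm in height of the floor's centre; tilt under 0.1 rad), door within 0.02 rad of shut, knob within 0.08 rad of zero, spatula upright and still on its pad (tip and heel within 45 mm of its centre line) (all of step 1 and value of joint bay_door below 0.02 rad and value of joint counter below 0.08 rad and x of spatula_tip in the frame of pad between -0.14 and 0.14 m and y of spatula_tip in the frame of pad between -0.045 and 0.045 m and z of each of spatula_tip, spatula_heel in the frame of pad below 0.009 m and x of spatula_heel in the frame of pad between -0.14 and 0.14 m and y of spatula_heel in the frame of pad between -0.045 and 0.045 m and angle between spatula's own z axis and vertical below 0.1 rad and linear speed of spatula below 0.02 m/s); the robot touches nothing.
It fails at once if a board was touched with the fingers (contact force between the fingers and board_a above 1 N or contact force between the fingers and board_b above 1 N or contact force between the fingers and board_c above 1 N).
It fails at once if a bystander was moved more than 4 cm (distance of any of solder_spool, screwdriver, multimeter, screw_dish, marker, flux_jar from where it was at the start of the episode above 0.04 m).
Of board_a, board_b, board_c only 2 to 3 are there at a start; the rules pass over those that are not, and their reading is None.
At some moment in a run one of board_a, board_b, board_c may be knocked a few centimetres aside while the robot is not near it.
It also fails if it takes over 210 s, if anything falls off the work surface, if the arm or the gripper's body presses on something with over 40 N, if the wrist force passes 120 N, or if a joint passes its speed limit or range.

### The arm

A 6-joint arm with a two-finger parallel gripper is mounted at the origin on the work surface. World frame = base frame: x ahead of the robot, y to its left, z up, the work surface at z = 0. Lengths are in m, angles in degrees, forces in N, time in s.
With the tool pointing down it reaches from about 0.25 to 0.725 m from the base axis. Payload 9.7 kg.
Tool frame: the origin (TCP) lies on the centre line of the jaws, within the pads' length; the fingertips stand tip_extent ahead of it and the grasp point (between the pads) lies 3 mm ahead of it (tip_extent is the distance from the TCP to the fingertips, in m); z points along the fingers, y is the line along which they close (so a half turn about z gives the same grasp; the last joint's range is limited). The gripper opens to 85 mm and grips with 20 to 120 N. Pads are 22 mm wide; open, the fingers measure 114 mm over their backs; the gripper's body (76 mm by 85 mm) begins 54 mm behind the grasp point. The pads swing forward as they close: fully open they stand 13 mm farther back than shut.
Start: joints at [64.114, 4.979, 10.078, 95.1, 0, 90], TCP at [0.24, 0.495, 0.253] pointing down, gripper open.
Joint ranges: [-179.16, 179.16], [-48.56, 103.87], [-65.8, 70.77], [-126.05, 130.52], [-82.76, 87.17], [-180, 180]. Speed limits (degrees/s): [127.2, 127.2, 147.25, 180, 180, 180].

### API

Orientations are given as [roll, pitch, yaw] about the fixed x, y, z axes, in that order (R = Rz(yaw) Ry(pitch) Rx(roll)).
In Python, from workcell import * gives the robot as it stands.
- The arm moves only by the tool servo_tool, never from a script. Its argument "rows" is a list of rows, each an object with "offset": the shift along the tool's x, y, z as a fraction of full scale, a list of three; "yaw": the turn about the tool's z as a fraction of full scale; "claw": the closure, from 0 (fully open) to 1 (shut). A call has 1 to 12 rows; each row is the pose to reach, as a shift and turn from the pose commanded when the call began, along the tool's axes at that moment, turning the shorter way round; what a row does not reach only later rows make up. Full scale, the value 1, is 0.1 m for a shift and pi rad for a turn. A row lasts 1/8 s, in which the tool goes at most 62.5 mm and 10.7 degrees, less where a joint would pass 70% of its speed; a pose out of reach is approached as far as the arm can. A call with a number of a shift or a turn outside -1 to 1 is refused whole. A call with a gripper value outside its range is refused whole. The fingers move at their own pace and stop on an object; "squeeze" is the grip in N (left out, the last holds). Time passes only in rows, so rows that repeat a pose let the fingers close. It gives the time, the measured TCP pose, the force, the opening and the grip force at its end, in the units of the state.
- get_obs(): the state, without advancing time (a new reading comes with each control period).
- camera(name): name is "scene" or "side" or "wrist"; returns (picture, depth): 480x640x3 uint8, red, green, blue; 480x640 float32, m along the optical axis (not along the pixel's ray), 0 where there is no reading.
- camera_info(name): a dict with "fx", "fy", "cx", "cy" (pixels), "cam_to_world" (4x4, takes a point from camera to world coordinates); the wrist camera has in their place "hand_eye" (4x4, takes a point from camera to tool coordinates, whose origin is the TCP and whose axes are the flange's). Camera axes: x right, y up, looking along -z (the intrinsics and any distortion apply to the point x, -y, -z); pixel columns grow to the right and rows downward; lengths in m; the calibration is good to about 2 mm. A picture is of the moment at which its call begins: read the wrist's pose just before it. camera_info takes no time and is no camera call.
- job_done(): hands the job in; it is judged then, once.
The state is a dict: "time": time; "q": joint angles; "qd": joint speeds; "joint_efforts": joint torques, N m; "ee_pos": TCP position; "tcp_rot": TCP orientation; "wrist_force": force on the tool from outside, world axes, zero at the start; "torque": the same for the moment, N m; "opening": finger opening in m; "grasp_force": force on a finger pad.
Only numpy, scipy, OpenCV 4.12 (cv2) and the standard library are available. Lean on these libraries where they do the work, as an engineer would, in place of code of your own. Each camera call takes 0.05 s, during which the arm holds its last target. There are 200 camera calls.

## Working session

There is one attempt and no reset: what is moved stays moved. The work goes in short steps, Python scripts to look and compute and a tool call to move; the robot and the scene stay as the last step left them, time stands still between calls to the robot, and variables do not carry over. Pictures are saved under pics/ and viewed, at most 17 in all, crops included, and the job is handed in when it is done.

Besides the shell and the picture viewer there is one more tool, called after ">>>" as name(argument=value, ...) on one line, values as JSON. servo_tool: Moves the arm, as the interface text tells. Its arguments: {"type":"object","properties":{"rows":{"type":"array"},"squeeze":{"type":"number"}},"required":["rows"]}

```bash
ls; mkdir -p pics; python3 - <<'E'
from workcell import *
import cv2,numpy as np
o=get_obs();print(o)
for n in ("scene","side"):
    p,d=camera(n);i=camera_info(n);print(n,i)
    cv2.imwrite(f"pics/{n}0.png",p[:,:,::-1]);np.save(f"{n}0.npy",d)
print(camera_info("wrist"))
E
```

```text
pics
{'time': 0.0, 'q': array([6.41145057e+01, 5.01194926e+00, 1.00345001e+01, 9.50988359e+01,
       2.18743681e-04, 8.99996666e+01]), 'qd': array([-0.02374545, -0.13926915,  0.02620497, -0.07738088,  0.03878349,
       -0.0875253 ]), 'joint_efforts': array([ 3.22715736e-03, -5.20387137e+01,  4.64804757e+01,  1.62244641e-02,
        2.57454549e-04,  1.46391648e-05]), 'ee_pos': array([0.24003039, 0.49464404, 0.25257531]), 'tcp_rot': array([-1.79923715e+02, -2.19187353e-04,  1.54114839e+02]), 'wrist_force': array([0.60100227, 0.04402757, 0.33144258]), 'torque': array([-0.00622115,  0.0042593 ,  0.01734526]), 'grasp_force': 0.0, 'opening': 0.0856420142963111}
scene {'fx': 499.0697933298091, 'fy': 499.0697933298091, 'cx': 321.80289933857017, 'cy': 239.42386415889757, 'cam_to_world': array([[-0.18882183, -0.68160209,  0.70694052,  1.54573399],
       [ 0.98199304, -0.13545452,  0.13168808,  0.1327832 ],
       [ 0.00599941,  0.71907625,  0.69490528,  1.07515256],
       [ 0.        ,  0.        ,  0.        ,  1.        ]])}
side {'fx': 444.7162894168072, 'fy': 444.7162894168072, 'cx': 319.2035590155831, 'cy': 241.20205764716042, 'cam_to_world': array([[ 0.89517471,  0.26666015, -0.35714787,  0.18725602],
       [-0.44538609,  0.56596165, -0.69377132, -0.84464126],
       [ 0.01713084,  0.78011523,  0.62540128,  0.79260479],
       [ 0.        ,  0.        ,  0.        ,  1.        ]])}
{'fx': 366.06040168987596, 'fy': 366.06040168987596, 'cx': 320.75776847299755, 'cy': 243.0449498940784, 'hand_eye': array([[ 5.42394968e-04,  9.57678503e-01,  2.87839524e-01,
         7.29057053e-02],
       [ 9.99999251e-01, -8.35275282e-04,  8.94702077e-04,
        -1.18961526e-03],
       [ 1.09726218e-03,  2.87838823e-01, -9.57678238e-01,
        -1.20858107e-01],
       [ 0.00000000e+00,  0.00000000e+00,  0.00000000e+00,
         1.00000000e+00]])}
```

View pics/scene0.png

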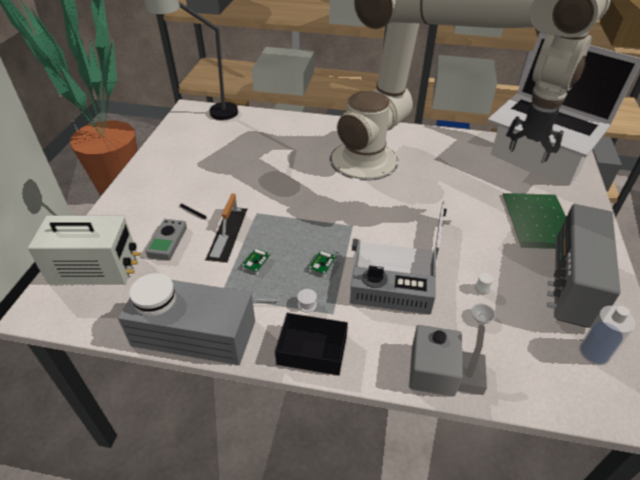

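View pics/side0.png

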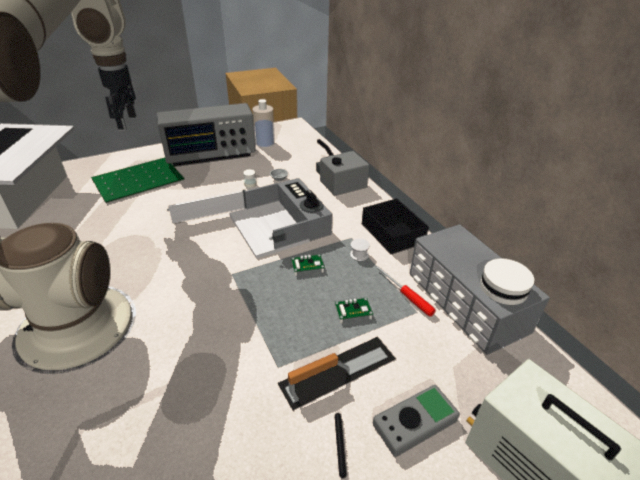

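Scene image: boards at (256,260) and (322,262), spatula at (225,225) on its pad, bay at (395,270) with its door open at (440,225). There are two boards. Next I'll locate them metrically.

```bash
cat > h.py <<'E'
import numpy as np,cv2
from workcell import *
def cloud(n,p,d,T=None,i=None):
    i=i or camera_info(n)
    T=i["cam_to_world"] if T is None else T
    v,u=np.mgrid[:480,:640]
    P=np.stack([(u-i["cx"])/i["fx"]*d,-(v-i["cy"])/i["fy"]*d,-d],-1)
    P=P@T[:3,:3].T+T[:3,3]; P[d<=0]=np.nan
    return P
def toolT(o):
    from scipy.spatial.transform import Rotation as R
    T=np.eye(4);T[:3,:3]=R.from_euler('xyz',o["tcp_rot"],degrees=True).as_matrix();T[:3,3]=o["ee_pos"];return T
E
python3 - <<'E'
from h import *
for n in ("scene","side"):
    p=cv2.imread(f"pics/{n}0.png")[:,:,::-1];P=cloud(n,p,np.load(f"{n}0.npy"))
    hsv=cv2.cvtColor(np.ascontiguousarray(p),cv2.COLOR_RGB2HSV)
    Z=P[...,2]
    ws=(P[...,0]>.2)&(P[...,0]<.85)&(P[...,1]>-.6)&(P[...,1]<.3)
    g=(hsv[...,0]>40)&(hsv[...,0]<85)&(hsv[...,1]>120)&ws&(abs(Z)<.06)
    k,l,s,c=cv2.connectedComponentsWithStats(g.astype(np.uint8))
    for j in range(1,k):
        if s[j,4]>40:
            q=P[l==j];r=cv2.minAreaRect(q[:,:2].astype(np.float32)*1000);print(n,"green",s[j],np.nanmedian(q,0),r)
    b=(hsv[...,0]>3)&(hsv[...,0]<18)&(hsv[...,1]>120)&ws&(Z>.03)&(Z<.12)
    q=P[b];print(n,"handle",len(q),np.nanmedian(q,0),cv2.minAreaRect(q[:,:2].astype(np.float32)*1000),np.percentile(q[:,2],[5,95]))
    # ortho map 1mm/px
    img=np.full((650,750,3),255,np.uint8); m=ws&~np.isnan(Z)
    o=np.argsort(Z[m]);xx=((P[m][o][:,0]-.2)*1000).astype(int);yy=((.25-P[m][o][:,1])*1000).astype(int)
    ok=(yy>=0)&(yy<750)&(xx>=0)&(xx<650)
    for c,x,y in zip(p[m][o][ok],xx[ok],yy[ok]): img[max(0,649-x-1):649-x+2,max(0,y-1):y+2]=c
    img=img[50:]
    cv2.imwrite(f"pics/ortho_{n}.png",img[:600,:,::-1])
E
```

```text
scene green [244 252  17  12  90] [ 0.58297753 -0.25136701  0.01745239] ((586.75390625, -249.66253662109375), (36.46026611328125, 55.39906311035156), 80.80924987792969)
scene green [311 254  17  12  92] [ 0.55142389 -0.05948433  0.01680198] ((559.2512817382812, -57.009132385253906), (36.676483154296875, 53.35120391845703), 74.31719207763672)
scene green [245 263  16   8  61] [ 0.61879284 -0.23795332  0.01729244] ((617.344970703125, -242.66989135742188), (28.57318115234375, 42.8641357421875), 23.50954818725586)
scene green [312 265  16   8  64] [ 0.58835869 -0.04681118  0.01688671] ((588.7783813476562, -50.77387237548828), (23.581022262573242, 42.289302825927734), 28.3586483001709)
scene handle 137 [ 0.43175321 -0.37087294  0.06648164] ((551.6915283203125, -447.580810546875), (65.23846435546875, 381.9996643066406), 59.97359848022461) [0.05055742 0.07232334]
side green [297 255  26  16 190] [ 0.56356619 -0.05719088  0.0168718 ] ((570.6445922851562, -56.72520446777344), (88.50263214111328, 52.51477813720703), 28.0776309967041)
side green [343 299  28  20 271] [ 0.59353854 -0.24875197  0.01661451] ((595.8180541992188, -243.64691162109375), (56.35371780395508, 69.2161865234375), 72.52855682373047)
side green [418 389  35  32 560] [ 0.5997283  -0.53391885  0.03175527] ((600.0896606445312, -533.144287109375), (42.16945266723633, 55.430728912353516), 2.434774398803711)
side handle 642 [ 0.41627852 -0.38426649  0.06664174] ((596.9740600585938, -206.43505859375), (547.8787841796875, 213.66818237304688), 58.5069694519043) [0.04958126 0.06982084]
```

View pics/ortho_side.png

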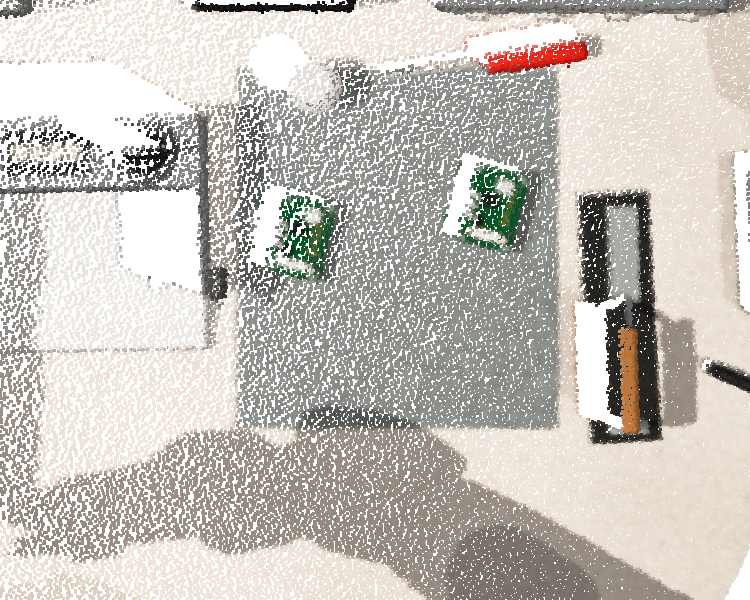

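View pics/ortho_scene.png

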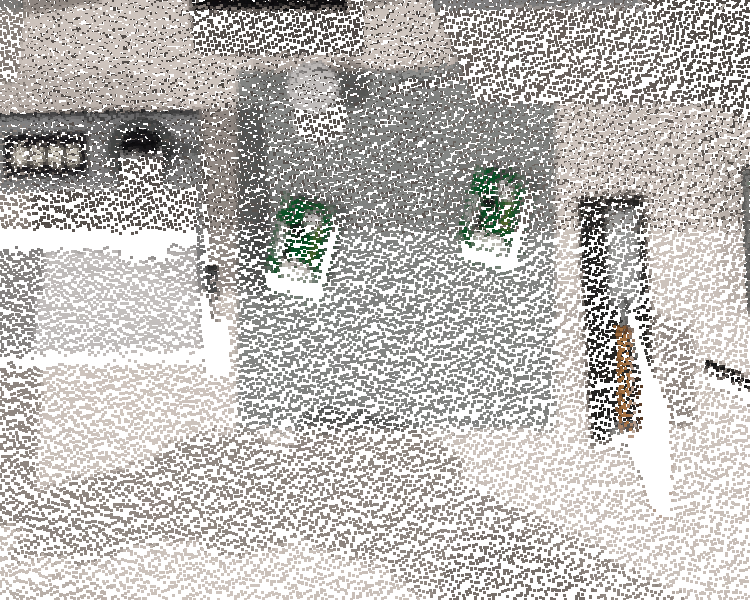

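Ortho maps: bay centre ≈ (0.557, 0.15), boards ≈ (0.564,-0.047) and (0.594,-0.238), both with yaw about -15°; the spatula lies at y≈-0.37 pointing +x. I'll turn the tool to yaw 0 and go over the bay for a closer look.

>>> servo_tool(rows=[{"offset": [0,0,0],"yaw": 0.428,"claw": 0},{"offset": [0,0,0],"yaw": 0.428,"claw": 0},{"offset": [0,0,0],"yaw": 0.428,"claw": 0},{"offset": [0,0,0],"yaw": 0.428,"claw": 0},{"offset": [0,0,0],"yaw": 0.428,"claw": 0},{"offset": [0,0,0],"yaw": 0.428,"claw": 0},{"offset": [0,0,0],"yaw": 0.428,"claw": 0},{"offset": [0,0,0],"yaw": 0.428,"claw": 0}])

```text
time: 1.1
ee_pos: [0.2401, 0.4947, 0.2529]
tcp_rot: [-180.0, 0.0, 77.1]
wrist_force: [-0.4, 0.3, -0.7]
opening: 0.0854
grasp_force: 0.0
```

>>> servo_tool(rows=[{"offset": [0,0,0],"yaw": 0.428,"claw": 0},{"offset": [0,0,0],"yaw": 0.428,"claw": 0},{"offset": [0,0,0],"yaw": 0.428,"claw": 0},{"offset": [0,0,0],"yaw": 0.428,"claw": 0},{"offset": [0,0,0],"yaw": 0.428,"claw": 0},{"offset": [0,0,0],"yaw": 0.428,"claw": 0},{"offset": [0,0,0],"yaw": 0.428,"claw": 0},{"offset": [0,0,0],"yaw": 0.428,"claw": 0},{"offset": [0,0,0],"yaw": 0.428,"claw": 0}])

```text
time: 2.22
ee_pos: [0.3713, 0.3269, 0.2529]
tcp_rot: [-166.6, 3.3, 34.6]
wrist_force: [0.5, 0.8, 0.2]
opening: 0.0857
grasp_force: 0.0
```

```bash
python3 -c "
import workcell;print([n for n in dir(workcell) if n[0]!='_']);print(getattr(workcell,'tip_extent',None))"
```

```text
['PlanningError', 'camera', 'camera_info', 'get_obs', 'job_done', 'tip_extent']
0.022
```

```bash
python3 -c "
from workcell import *
o=get_obs();print(o['q'].round(1),o['qd'].round(1),o['ee_pos'],o['tcp_rot'],o['time'])"
```

```text
[ 3.430e+01 -1.000e-01  3.900e+00  9.740e+01  1.330e+01  1.797e+02] [-25.4  -9.8 -10.    1.7   2.7   0. ] [0.37125273 0.32690475 0.25287423] [-166.64759496    3.29156434   34.58684227] 2.225
```

The last joint is at its range end, since tool yaw = 180 + q1 − q6. I'll use tool yaw 180 instead, where q6 ≈ q1.

>>> servo_tool(rows=[{"offset": [0,0,0],"yaw": -0.5,"claw": 0},{"offset": [0,0,0],"yaw": -0.5,"claw": 0},{"offset": [0,0,0],"yaw": -0.5,"claw": 0},{"offset": [0,0,0],"yaw": -0.5,"claw": 0},{"offset": [0,0,0],"yaw": -0.5,"claw": 0},{"offset": [0,0,0],"yaw": -0.5,"claw": 0},{"offset": [0,0,0],"yaw": -0.5,"claw": 0},{"offset": [0,0,0],"yaw": -0.5,"claw": 0},{"offset": [0,0,0],"yaw": -0.5,"claw": 0},{"offset": [0,0,0],"yaw": -0.5,"claw": 0}])

```text
time: 3.48
ee_pos: [0.3709, 0.3277, 0.253]
tcp_rot: [-176.6, -13.3, 123.8]
wrist_force: [-0.2, -0.7, -0.8]
opening: 0.0855
grasp_force: 0.0
```

>>> servo_tool(rows=[{"offset": [-1,0,-0.4],"yaw": -0.7,"claw": 0},{"offset": [-1,0,-0.4],"yaw": -0.7,"claw": 0},{"offset": [-1,0,-0.4],"yaw": -0.7,"claw": 0},{"offset": [-1,0,-0.4],"yaw": -0.7,"claw": 0},{"offset": [-1,0,-0.4],"yaw": -0.7,"claw": 0},{"offset": [-1,0,-0.4],"yaw": -0.7,"claw": 0},{"offset": [-1,0,-0.4],"yaw": -0.7,"claw": 0},{"offset": [-1,0,-0.4],"yaw": -0.7,"claw": 0},{"offset": [-1,0,-0.4],"yaw": -0.7,"claw": 0},{"offset": [-1,0,-0.4],"yaw": -0.7,"claw": 0},{"offset": [-1,0,-0.4],"yaw": -0.7,"claw": 0},{"offset": [-1,0,-0.4],"yaw": -0.7,"claw": 0}])

```text
time: 4.97
ee_pos: [0.4319, 0.2405, 0.2689]
tcp_rot: [167.3, 5.1, -110.1]
wrist_force: [0.1, 0.6, -0.3]
opening: 0.0853
grasp_force: 0.0
```

>>> servo_tool(rows=[{"offset": [0,0,0],"yaw": -0.5,"claw": 0},{"offset": [0,0,0],"yaw": -0.5,"claw": 0},{"offset": [0,0,0],"yaw": -0.5,"claw": 0},{"offset": [0,0,0],"yaw": -0.5,"claw": 0},{"offset": [0,0,0],"yaw": -0.5,"claw": 0},{"offset": [0,0,0],"yaw": -0.5,"claw": 0},{"offset": [0,0,0],"yaw": -0.5,"claw": 0},{"offset": [0,0,0],"yaw": -0.5,"claw": 0},{"offset": [0,0,0],"yaw": -0.5,"claw": 0},{"offset": [0,0,0],"yaw": -0.5,"claw": 0}])

```text
time: 6.22
ee_pos: [0.432, 0.2405, 0.269]
tcp_rot: [-174.8, 12.7, -19.4]
wrist_force: [0.4, -0.1, -0.4]
opening: 0.0855
grasp_force: 0.0
```

```bash
cat > st.py <<'E'
from h import *
o=get_obs();print(o['time'],'q',o['q'].round(1),o['ee_pos'].round(4),o['tcp_rot'].round(2));print('axes',toolT(o)[:3,:3].round(3).tolist())
E
python3 st.py
```

```text
6.225 q [  22.6    2.8    8.6  101.8   12.4 -138.1] [0.432  0.2405 0.269 ] [-174.8    12.72  -19.35]
axes [[0.92, -0.349, -0.177], [-0.323, -0.933, 0.158], [-0.22, -0.088, -0.971]]
```

>>> servo_tool(rows=[{"offset": [-0.63,-0.61,0.2],"yaw": -0.25,"claw": 0},{"offset": [-0.63,-0.61,0.2],"yaw": -0.25,"claw": 0},{"offset": [-0.63,-0.61,0.2],"yaw": -0.25,"claw": 0},{"offset": [-0.63,-0.61,0.2],"yaw": -0.25,"claw": 0},{"offset": [-0.63,-0.61,0.2],"yaw": -0.25,"claw": 0}])

```text
time: 6.85
ee_pos: [0.3916, 0.321, 0.2688]
tcp_rot: [-167.3, 5.4, 25.6]
wrist_force: [0.2, -0.5, 1.1]
opening: 0.0856
grasp_force: 0.0
```

>>> servo_tool(rows=[{"offset": [0,0,0],"yaw": -0.5,"claw": 0},{"offset": [0,0,0],"yaw": -0.5,"claw": 0},{"offset": [0,0,0],"yaw": -0.5,"claw": 0},{"offset": [0,0,0],"yaw": -0.5,"claw": 0}])

```text
time: 7.35
ee_pos: [0.3138, 0.3913, 0.2689]
tcp_rot: [-175.0, -3.0, 48.3]
wrist_force: [0.0, 0.2, 0.5]
opening: 0.0851
grasp_force: 0.0
```

```bash
python3 st.py
```

```text
7.35 q [  48.7   -4.3    2.3   93.6    5.  -179.7] [0.3138 0.3913 0.2689] [-175.02   -2.98   48.34]
axes [[0.664, 0.747, -0.03], [0.746, -0.659, 0.096], [0.052, -0.087, -0.995]]
```

>>> servo_tool(rows=[{"offset": [-0.27,0.9,-0.1],"yaw": 0.2,"claw": 0},{"offset": [-0.27,0.9,-0.1],"yaw": 0.2,"claw": 0},{"offset": [-0.27,0.9,-0.1],"yaw": 0.2,"claw": 0},{"offset": [-0.27,0.9,-0.1],"yaw": 0.2,"claw": 0},{"offset": [-0.27,0.9,-0.1],"yaw": 0.2,"claw": 0}])

```text
time: 7.98
ee_pos: [0.3643, 0.3104, 0.2696]
tcp_rot: [-174.2, 0.6, 12.5]
wrist_force: [0.1, 0.5, 0.7]
opening: 0.0851
grasp_force: 0.0
```

>>> servo_tool(rows=[{"offset": [0.6,1,-0.1],"yaw": 0,"claw": 0},{"offset": [0.6,1,-0.1],"yaw": 0,"claw": 0},{"offset": [0.6,1,-0.1],"yaw": 0,"claw": 0}])

```text
time: 8.35
ee_pos: [0.4466, 0.2235, 0.2682]
tcp_rot: [-174.2, 0.6, 12.4]
wrist_force: [-0.5, 0.1, -0.6]
opening: 0.0853
grasp_force: 0.0
```

>>> servo_tool(rows=[{"offset": [0.15,0.7,0],"yaw": 0,"claw": 0},{"offset": [0.15,0.7,0],"yaw": 0,"claw": 0},{"offset": [0.15,0.7,0],"yaw": 0,"claw": 0}])

```text
time: 8.72
ee_pos: [0.4744, 0.1611, 0.2615]
tcp_rot: [-174.2, 0.6, 12.6]
wrist_force: [-0.0, 0.5, -0.3]
opening: 0.0853
grasp_force: 0.0
```

```bash
python3 st.py
```

```text
8.725 q [  15.7   -1.4    4.3   96.     5.9 -176.9] [0.4744 0.1611 0.2615] [-174.16    0.6    12.57]
axes [[0.976, 0.216, -0.032], [0.218, -0.971, 0.097], [-0.01, -0.102, -0.995]]
```

>>> servo_tool(rows=[{"offset": [0,0,0],"yaw": -0.06,"claw": 0},{"offset": [0,0,0],"yaw": -0.12,"claw": 0}])

```text
time: 8.98
ee_pos: [0.4428, 0.2272, 0.2616]
tcp_rot: [-177.6, -1.2, 25.7]
wrist_force: [-0.3, 0.4, 0.9]
opening: 0.0856
grasp_force: 0.0
```

```bash
python3 st.py
```

```text
8.975 q [  25.9   -3.2    2.7   94.7    2.4 -179.9] [0.4428 0.2272 0.2616] [-177.55   -1.23   25.72]
axes [[0.901, 0.434, 0.001], [0.434, -0.9, 0.048], [0.021, -0.043, -0.999]]
```

>>> servo_tool(rows=[{"offset": [-0.2,1,0],"yaw": 0.165,"claw": 0},{"offset": [-0.2,1,0],"yaw": 0.165,"claw": 0},{"offset": [-0.2,1,0],"yaw": 0.165,"claw": 0},{"offset": [-0.2,1,0],"yaw": 0.165,"claw": 0}])

```text
time: 9.48
ee_pos: [0.4684, 0.1277, 0.2571]
tcp_rot: [-177.2, 0.2, -4.0]
wrist_force: [0.4, -0.2, -0.1]
opening: 0.0853
grasp_force: 0.0
```

>>> servo_tool(rows=[{"offset": [0.4,1,0],"yaw": 0,"claw": 0},{"offset": [0.4,1,0],"yaw": 0,"claw": 0},{"offset": [0.4,1,0],"yaw": 0,"claw": 0}])

```text
time: 9.85
ee_pos: [0.5019, 0.0232, 0.2516]
tcp_rot: [-177.3, 0.2, -4.0]
wrist_force: [0.8, 0.4, 0.3]
opening: 0.0853
grasp_force: 0.0
```

```bash
python3 st.py
```

```text
9.85 q [   1.2   -1.6    3.1   94.7    2.7 -174.8] [0.5019 0.0232 0.2516] [-177.27    0.2    -4.01]
axes [[0.998, -0.07, -0.0], [-0.07, -0.996, 0.048], [-0.004, -0.048, -0.999]]
```

>>> servo_tool(rows=[{"offset": [0,0,0],"yaw": -0.055,"claw": 0},{"offset": [0,0,0],"yaw": -0.11,"claw": 0}])

```text
time: 10.1
ee_pos: [0.4906, 0.0872, 0.2519]
tcp_rot: [180.0, -0.6, 10.1]
wrist_force: [0.5, 1.0, -0.1]
opening: 0.0855
grasp_force: 0.0
```

```bash
python3 st.py
```

```text
10.1 q [  10.1   -2.7    2.1   94.2   -0.  -180. ] [0.4906 0.0872 0.2519] [179.96  -0.62  10.07]
axes [[0.985, 0.175, 0.011], [0.175, -0.985, 0.001], [0.011, 0.001, -1.0]]
```

>>> servo_tool(rows=[{"offset": [-0.4,-0.1,-0.5],"yaw": 0.5,"claw": 0},{"offset": [-0.4,-0.1,-0.5],"yaw": 0.5,"claw": 0},{"offset": [-0.4,-0.1,-0.5],"yaw": 0.5,"claw": 0},{"offset": [-0.4,-0.1,-0.5],"yaw": 0.5,"claw": 0},{"offset": [-0.4,-0.1,-0.5],"yaw": 0.5,"claw": 0},{"offset": [-0.4,-0.1,-0.5],"yaw": 0.5,"claw": 0},{"offset": [-0.4,-0.1,-0.5],"yaw": 0.5,"claw": 0},{"offset": [-0.4,-0.1,-0.5],"yaw": 0.5,"claw": 0},{"offset": [-0.4,-0.1,-0.5],"yaw": 0.5,"claw": 0},{"offset": [-0.4,-0.1,-0.5],"yaw": 0.5,"claw": 0}])

```text
time: 11.35
ee_pos: [0.4487, 0.0902, 0.3017]
tcp_rot: [-179.4, 0.0, -79.9]
wrist_force: [0.1, -0.5, -0.5]
opening: 0.0857
grasp_force: 0.0
```

>>> servo_tool(rows=[{"offset": [0,0,0],"yaw": 0.556,"claw": 0},{"offset": [0,0,0],"yaw": 0.556,"claw": 0},{"offset": [0,0,0],"yaw": 0.556,"claw": 0},{"offset": [0,0,0],"yaw": 0.556,"claw": 0},{"offset": [0,0,0],"yaw": 0.556,"claw": 0},{"offset": [0,0,0],"yaw": 0.556,"claw": 0},{"offset": [0,0,0],"yaw": 0.556,"claw": 0},{"offset": [0,0,0],"yaw": 0.556,"claw": 0},{"offset": [0,0,0],"yaw": 0.556,"claw": 0},{"offset": [0,0,0],"yaw": 0.556,"claw": 0},{"offset": [0,0,0],"yaw": 0.556,"claw": 0}])

```text
time: 12.72
ee_pos: [0.4489, 0.0896, 0.3016]
tcp_rot: [179.9, 0.6, -180.0]
wrist_force: [-0.8, -0.3, -0.4]
opening: 0.0854
grasp_force: 0.0
```

```bash
cat >> h.py <<'E'
def wlook(name,x0,x1,y0,y1,s):
    """wrist picture + top-down map of heights z>0 region; returns cloud"""
    o=get_obs();p,d=camera("wrist");i=camera_info("wrist")
    P=cloud("wrist",p,d,toolT(o)@i["hand_eye"],i)
    cv2.imwrite(f"pics/{name}.png",p[:,:,::-1]);np.savez(f"{name}.npz",P=P,p=p)
    W,H=int((y1-y0)*s),int((x1-x0)*s);img=np.full((H,W,3),255,np.uint8)
    big=cv2.resize(P.astype(np.float32),None,fx=3,fy=3,interpolation=cv2.INTER_NEAREST);
    m=np.isfinite(P).all(-1);o_=np.argsort(P[m][:,2]);Q=P[m][o_];C=p[m][o_]
    xx=(H-1-(Q[:,0]-x0)*s).astype(int);yy=((y1-Q[:,1])*s).astype(int)
    for c,a,b in zip(C,xx,yy):
        if 0<=a<H and 0<=b<W: img[max(0,a-1):a+2,max(0,b-1):b+2]=c
    cv2.imwrite(f"pics/{name}_o.png",img[:,:,::-1]); return P,p,o
E
python3 st.py; python3 -c "
from h import *
P,p,o=wlook('w1',.3,.75,-.13,.35,1250)"
```

```text
12.725 q [ 11.3  -6.8   3.9 100.1  -0.   11.3] [0.4489 0.0896 0.3016] [ 179.9     0.6  -179.96]
axes [[-1.0, -0.001, 0.011], [-0.001, 1.0, 0.002], [-0.011, 0.002, -1.0]]
```

View pics/w1_o.png

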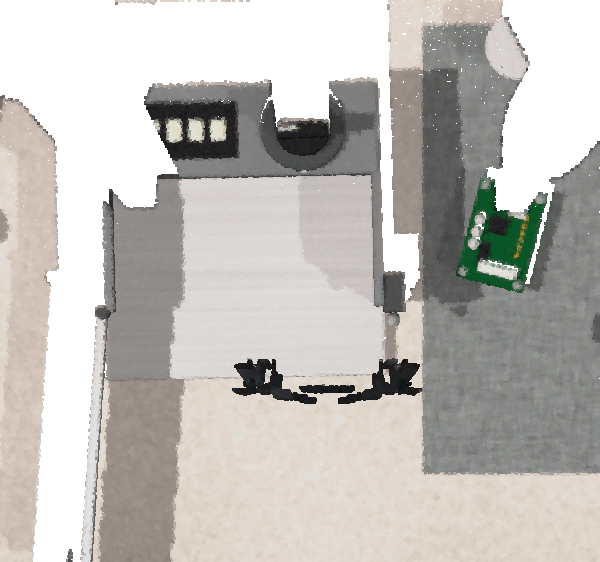

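View pics/w1.png

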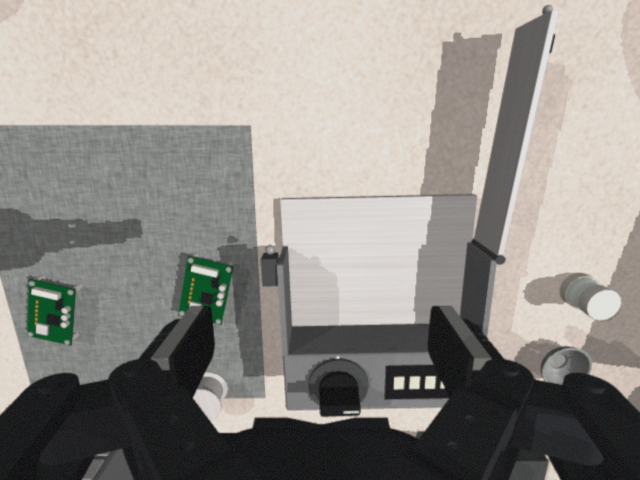

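The w1 images show the bay centre ≈ (0.5565, 0.154) with yaw ≈ 1°, the door at q≈1.63 with its hinge at about (0.50, 0.268), and the near board at about (0.561,-0.051) with yaw -15°. Next I'll look at the other board and the spatula.

>>> servo_tool(rows=[{"offset": [0,-1,0],"yaw": 0,"claw": 0},{"offset": [0,-1,0],"yaw": 0,"claw": 0}])

```text
time: 13.02
ee_pos: [0.4485, -0.0121, 0.3014]
tcp_rot: [179.9, 0.6, -180.0]
wrist_force: [-0.4, 0.6, -0.8]
opening: 0.0853
grasp_force: 0.0
```

>>> servo_tool(rows=[{"offset": [0.2,-1,0],"yaw": 0,"claw": 0},{"offset": [0.2,-1,0],"yaw": 0,"claw": 0}])

```text
time: 13.28
ee_pos: [0.4278, -0.1128, 0.301]
tcp_rot: [179.9, 0.6, 180.0]
wrist_force: [1.1, 0.5, -0.6]
opening: 0.0855
grasp_force: 0.0
```

>>> servo_tool(rows=[{"offset": [0.3,-1,0],"yaw": 0,"claw": 0},{"offset": [0.3,-1,0],"yaw": 0,"claw": 0},{"offset": [0.3,-1,0],"yaw": 0,"claw": 0},{"offset": [0.3,-1,0],"yaw": 0,"claw": 0}])

```text
time: 13.78
ee_pos: [0.3982, -0.2106, 0.3005]
tcp_rot: [179.9, 0.6, 179.9]
wrist_force: [-0.2, 0.7, -0.0]
opening: 0.0854
grasp_force: 0.0
```

```bash
python3 st.py; python3 -c "
from h import *
P,p,o=wlook('w2',.3,.7,-.45,.0,1300)
hsv=cv2.cvtColor(p,cv2.COLOR_RGB2HSV);Z=P[...,2]
b=(hsv[...,0]>3)&(hsv[...,0]<18)&(hsv[...,1]>100)&(Z>.03)&(Z<.12)&(P[...,1]<-.3)
q=P[b].astype(np.float32);print(len(q),cv2.minAreaRect(q[:,:2]*1000),np.percentile(q[:,2],[5,50,95]))
t=q[q[:,2]>.066];print(cv2.minAreaRect(t[:,:2]*1000))"
```

```text
13.775 q [-28.1  -7.7   3.  100.2   0.4 -28. ] [ 0.3982 -0.2106  0.3005] [179.89   0.6  179.88]
axes [[-1.0, 0.002, 0.01], [0.002, 1.0, 0.002], [-0.01, 0.002, -1.0]]
2347 ((418.08612060546875, -377.53863525390625), (104.00957489013672, 15.88505744934082), 1.7143455743789673) [0.0524616  0.06957717 0.07144705]
((418.0841064453125, -377.66131591796875), (104.00493621826172, 15.580099105834961), 1.6327426433563232)
```

View pics/w2_o.png

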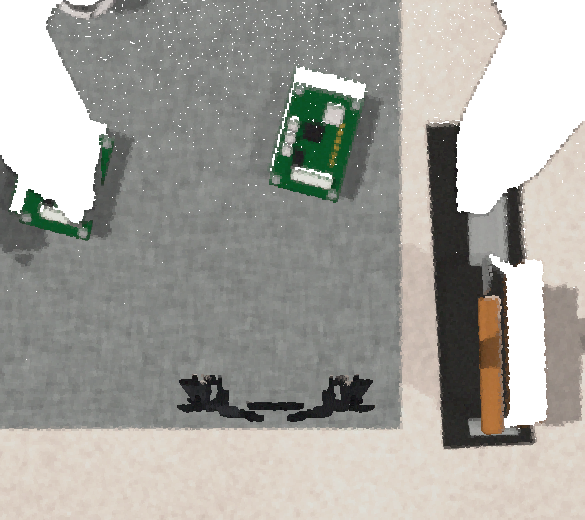

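Handle centre is at (0.418,-0.3776) with yaw 1.7°, size 104x16 and top at 0.070, which matches the given dimensions. Board 1 is at (0.590,-0.2435) with yaw -14.4°. I'll go above the grip point.

>>> servo_tool(rows=[{"offset": [-0.1,-0.85,0.7],"yaw": -0.01,"claw": 0},{"offset": [-0.1,-0.85,0.7],"yaw": -0.01,"claw": 0},{"offset": [-0.1,-0.85,0.7],"yaw": -0.01,"claw": 0}])

```text
time: 14.2
ee_pos: [0.4084, -0.2958, 0.2275]
tcp_rot: [179.8, 0.4, -178.4]
wrist_force: [0.1, 0.6, -0.1]
opening: 0.0854
grasp_force: 0.0
```

>>> servo_tool(rows=[{"offset": [-0.12,-0.82,0.7],"yaw": 0,"claw": 0},{"offset": [-0.12,-0.82,0.7],"yaw": 0,"claw": 0},{"offset": [-0.12,-0.82,0.7],"yaw": 0,"claw": 0},{"offset": [-0.12,-0.82,0.7],"yaw": 0,"claw": 0},{"offset": [-0.12,-0.82,0.7],"yaw": 0,"claw": 0}])

```text
time: 14.82
ee_pos: [0.4243, -0.3765, 0.1624]
tcp_rot: [-180.0, 0.7, -178.3]
wrist_force: [-0.3, -0.6, 0.6]
opening: 0.0856
grasp_force: 0.0
```

```bash
python3 st.py; python3 -c "
from h import *
P,p,o=wlook('w3',.3,.7,-.45,.0,1300)
hsv=cv2.cvtColor(p,cv2.COLOR_RGB2HSV);Z=P[...,2]
b=(hsv[...,0]>3)&(hsv[...,0]<18)&(hsv[...,1]>100)&(Z>.066)&(Z<.09)&(P[...,1]<-.3)
q=P[b].astype(np.float32);print(len(q),cv2.minAreaRect(q[:,:2]*1000),np.percentile(q[:,2],[5,50,95]))"
```

```text
14.825 q [-41.8   6.    1.1  84.6   0.5 -43.5] [ 0.4243 -0.3765  0.1624] [-179.98    0.7  -178.3 ]
axes [[-0.999, -0.03, 0.012], [-0.03, 1.0, 0.0], [-0.012, -0.0, -1.0]]
4170 ((417.9073791503906, -378.30047607421875), (103.77741241455078, 16.01388168334961), 1.64778733253479) [0.06830385 0.07006786 0.07120871]
```

>>> servo_tool(rows=[{"offset": [0.05,-0.015,0.3],"yaw": 0,"claw": 0},{"offset": [0.05,-0.015,0.6],"yaw": 0,"claw": 0},{"offset": [0.05,-0.015,0.85],"yaw": 0,"claw": 0},{"offset": [0.05,-0.015,1.0],"yaw": 0,"claw": 0},{"offset": [0.05,-0.015,1.0],"yaw": 0,"claw": 0},{"offset": [0.05,-0.015,1.0],"yaw": 0,"claw": 0}])

```text
time: 15.62
ee_pos: [0.4201, -0.3792, 0.0618]
tcp_rot: [180.0, 0.7, -178.4]
wrist_force: [0.2, -0.1, 0.4]
opening: 0.0855
grasp_force: 0.0
```

>>> servo_tool(rows=[{"offset": [0,0,0],"yaw": 0,"claw": 0.5},{"offset": [0,0,0],"yaw": 0,"claw": 0.9},{"offset": [0,0,0],"yaw": 0,"claw": 1},{"offset": [0,0,0],"yaw": 0,"claw": 1},{"offset": [0,0,0],"yaw": 0,"claw": 1},{"offset": [0,0,0],"yaw": 0,"claw": 1},{"offset": [0,0,0],"yaw": 0,"claw": 1},{"offset": [0,0,0],"yaw": 0,"claw": 1}], squeeze=80)

```text
time: 16.62
ee_pos: [0.4195, -0.3789, 0.0604]
tcp_rot: [179.9, 0.6, -178.4]
wrist_force: [-1.0, -0.5, -1.4]
opening: 0.015
grasp_force: 79.7
```

```bash
python3 st.py
```

```text
16.625 q [-42.3   7.4  -8.7  73.6   0.5 -43.9] [ 0.4195 -0.3789  0.0604] [ 179.92    0.59 -178.4 ]
axes [[-1.0, -0.028, 0.01], [-0.028, 1.0, 0.002], [-0.01, 0.001, -1.0]]
```

>>> servo_tool(rows=[{"offset": [0,0,-0.2],"yaw": 0,"claw": 1},{"offset": [0,0,-0.5],"yaw": 0,"claw": 1},{"offset": [0,0,-0.6],"yaw": 0,"claw": 1}])

```text
time: 17.0
ee_pos: [0.4195, -0.3795, 0.1221]
tcp_rot: [-180.0, 0.7, -178.4]
wrist_force: [0.5, 0.4, -1.1]
opening: 0.0147
grasp_force: 79.7
```

>>> servo_tool(rows=[{"offset": [0.08,0.3,0],"yaw": 0,"claw": 1},{"offset": [0.16,0.6,0],"yaw": 0,"claw": 1},{"offset": [0.24,0.97,0],"yaw": 0,"claw": 1}])

```text
time: 17.38
ee_pos: [0.3917, -0.2819, 0.1194]
tcp_rot: [179.9, 0.6, -178.4]
wrist_force: [0.8, 1.0, -1.5]
opening: 0.0148
grasp_force: 79.6
```

>>> servo_tool(rows=[{"offset": [0.08,0.3,0],"yaw": 0.03,"claw": 1},{"offset": [0.16,0.6,0],"yaw": 0.06,"claw": 1},{"offset": [0.24,0.97,0],"yaw": 0.0892,"claw": 1},{"offset": [0.24,0.97,0],"yaw": 0.0892,"claw": 1},{"offset": [0.24,0.97,0],"yaw": 0.0892,"claw": 1}])

```text
time: 18.0
ee_pos: [0.3657, -0.1866, 0.1199]
tcp_rot: [179.8, 0.6, 165.6]
wrist_force: [0.7, -0.1, -1.3]
opening: 0.015
grasp_force: 79.8
```

```bash
python3 st.py; python3 -c "
from h import *
P,p,o=wlook('w4',.35,.75,-.35,.1,1300)"
```

```text
18.0 q [-27.2 -15.4 -23.6  81.4   0.3 -12.9] [ 0.3657 -0.1866  0.1199] [179.78   0.56 165.62]
axes [[-0.969, 0.248, 0.01], [0.248, 0.969, 0.001], [-0.01, 0.004, -1.0]]
```

View pics/w4.png

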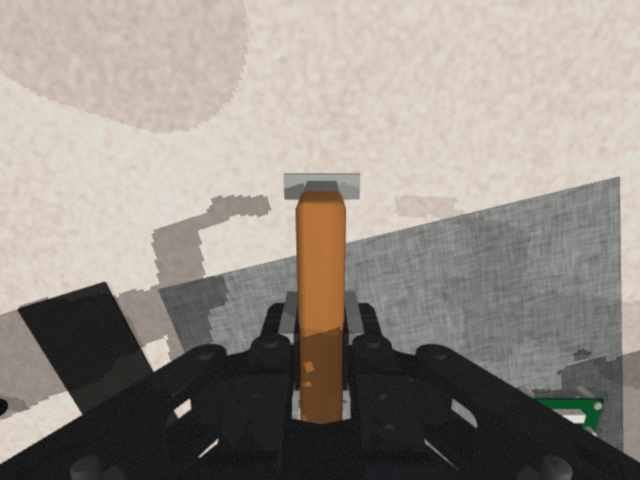

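The wrist view shows handle and foot only. I'll check that the spatula is level, and look at the blade and board 1 with the side camera.

```bash
cat >> h.py <<'E'
def ortho(P,p,name,x0,x1,y0,y1,s):
    W,H=int((y1-y0)*s),int((x1-x0)*s);img=np.full((H,W,3),255,np.uint8)
    m=np.isfinite(P).all(-1);k=np.argsort(P[m][:,2]);Q=P[m][k];C=p[m][k]
    xx=(H-1-(Q[:,0]-x0)*s).astype(int);yy=((y1-Q[:,1])*s).astype(int);r=max(1,int(s/1300*1.5))
    for c,a,b in zip(C,xx,yy):
        if 0<=a<H and 0<=b<W: img[max(0,a-r):a+r+1,max(0,b-r):b+r+1]=c
    cv2.imwrite(f"pics/{name}.png",img[:,:,::-1])
def boards(P,p,zmin=.008,zmax=.09):
    hsv=cv2.cvtColor(p,cv2.COLOR_RGB2HSV)
    g=(hsv[...,0]>40)&(hsv[...,0]<85)&(hsv[...,1]>100)&(P[...,0]>.3)&(P[...,0]<.75)&(P[...,1]>-.35)&(P[...,1]<.3)&(P[...,2]>zmin)&(P[...,2]<zmax)
    g=cv2.morphologyEx(g.astype(np.uint8),cv2.MORPH_CLOSE,np.ones((7,7)))
    k,l,s,c=cv2.connectedComponentsWithStats(g)
    for j in range(1,k):
        if s[j,4]>60:
            q=P[(l==j)&(P[...,2]>zmin)&(P[...,2]<zmax)].astype(np.float32);print('board px',c[j].round(),'rect',[np.round(v,1) for v in cv2.minAreaRect(q[:,:2]*1000)],'z',np.percentile(q[:,2],[10,50,90]).round(4))
E
python3 - <<'E'
from h import *
z=np.load('w4.npz');P,p=z['P'],z['p']
hsv=cv2.cvtColor(p,cv2.COLOR_RGB2HSV)
b=(hsv[...,0]>3)&(hsv[...,0]<18)&(hsv[...,1]>100)&(P[...,2]>.1)
q=P[b];u=np.array([.9686,-.2487]);o=np.array([.3657,-.1866])
s=(q[:,:2]-o)@u
ok=abs((q[:,:2]-o)@[.2487,.9686])<.006
print('handle slope',np.polyfit(s[ok],q[ok,2],1),s[ok].min(),s[ok].max(), cv2.minAreaRect(q[:,:2].astype(np.float32)*1000))
for n in("side","scene"):
    p,d=camera(n);P=cloud(n,p,d);np.savez(n+'1.npz',P=P,p=p)
    boards(P,p)
    s=(P[...,:2]-o)@u;t=(P[...,:2]-o)@[.2487,.9686]
    m=(s>.09)&(s<.175)&(abs(t)<.02)&(P[...,2]>.04)&(P[...,2]<.1)
    print(n,'blade',m.sum(),np.polyfit(s[m],P[...,2][m],1),s[m].max(),t[m].min(),t[m].max())
    c=np.argwhere(m).mean(0).astype(int);print(c)
    cr=p[190:350,230:430] if n=="side" else p[190:310,210:370]
    cv2.imwrite(f"pics/{n}1c.png",cv2.resize(cr,None,fx=4,fy=4,interpolation=cv2.INTER_CUBIC)[:600,:,::-1])
E
```

```text
handle slope [0.02967807 0.13000444] -0.05342590395730706 0.030815867074116692 ((355.70452880859375, -180.30210876464844), (27.16979217529297, 84.29947662353516), 74.35069274902344)
board px [307. 263.] rect [array([561.8, -51.6]), array([57.1, 78.3]), np.float64(76.2)] z [0.015 0.017 0.02 ]
board px [353. 309.] rect [array([ 590.9, -242.8]), array([54.5, 77.8]), np.float64(74.5)] z [0.0152 0.0171 0.0201]
side blade 368 [0.00082914 0.0632988 ] 0.17372408486989516 -0.016247995298339736 0.014214776063436749
[301 311]
board px [254. 261.] rect [array([ 592.6, -244. ]), array([53.9, 77.4]), np.float64(76.1)] z [0.015  0.0179 0.0206]
board px [321. 263.] rect [array([564.2, -52.1]), array([53.5, 75.7]), np.float64(78.8)] z [0.0146 0.0181 0.0211]
scene blade 184 [-0.00051931  0.06407575] 0.17333456530436306 -0.01485088383223607 0.016752865040532323
[226 270]
```

View pics/side1c.png

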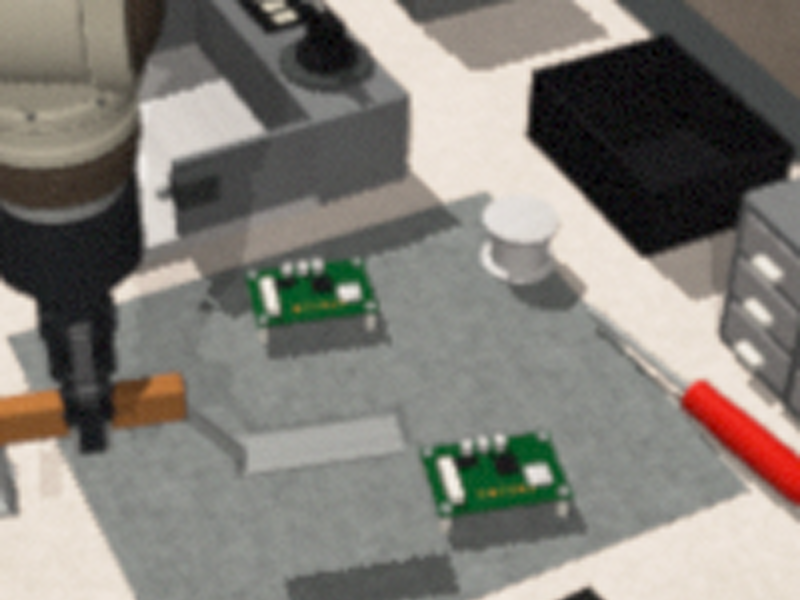

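Blade is level (slope≈0) and board 1 is confirmed at (0.591,-0.243), within 1 mm laterally of the blade line. Now I'll descend and slide under.

>>> servo_tool(rows=[{"offset": [0,0.01,0.2],"yaw": 0,"claw": 1},{"offset": [0,0.01,0.4],"yaw": 0,"claw": 1},{"offset": [0,0.01,0.52],"yaw": 0,"claw": 1},{"offset": [0,0.01,0.555],"yaw": 0,"claw": 1},{"offset": [0,0.01,0.555],"yaw": 0,"claw": 1}])

```text
time: 18.77
ee_pos: [0.3665, -0.1856, 0.0649]
tcp_rot: [179.8, 0.6, 165.5]
wrist_force: [0.5, -0.1, -0.9]
opening: 0.015
grasp_force: 79.8
```

>>> servo_tool(rows=[{"offset": [-0.1,0,0],"yaw": 0,"claw": 1},{"offset": [-0.22,0,0],"yaw": 0,"claw": 1},{"offset": [-0.34,0,0],"yaw": 0,"claw": 1},{"offset": [-0.46,0,0],"yaw": 0,"claw": 1},{"offset": [-0.58,0,0],"yaw": 0,"claw": 1},{"offset": [-0.7,0,0],"yaw": 0,"claw": 1},{"offset": [-0.82,0,0],"yaw": 0,"claw": 1},{"offset": [-0.94,0,0],"yaw": 0,"claw": 1},{"offset": [-1,0,0],"yaw": 0,"claw": 1}])

```text
time: 19.9
ee_pos: [0.4639, -0.2105, 0.0656]
tcp_rot: [179.8, 0.5, 165.6]
wrist_force: [-0.1, 0.2, -0.6]
opening: 0.0153
grasp_force: 79.8
```

>>> servo_tool(rows=[{"offset": [-0.05,0,0],"yaw": 0,"claw": 1},{"offset": [-0.05,0,0],"yaw": 0,"claw": 1}])

```text
time: 20.15
ee_pos: [0.4682, -0.2116, 0.0656]
tcp_rot: [179.8, 0.5, 165.6]
wrist_force: [-0.6, 0.3, -2.1]
opening: 0.0151
grasp_force: 79.8
```

```bash
python3 st.py; python3 - <<'E'
from h import *
for n in("side",):
    p,d=camera(n);P=cloud(n,p,d);boards(P,p)
    cv2.imwrite(f"pics/{n}2c.png",cv2.resize(p[190:350,270:430],None,fx=3.7,fy=3.7,interpolation=cv2.INTER_CUBIC)[:600,:,::-1])
E
```

```text
20.15 q [-24.5   0.2 -15.7  73.6   0.3 -10. ] [ 0.4682 -0.2116  0.0656] [179.77   0.54 165.55]
axes [[-0.968, 0.249, 0.01], [0.25, 0.968, 0.002], [-0.009, 0.004, -1.0]]
board px [353. 309.] rect [array([ 591.2, -242.4]), array([57.2, 77.5]), np.float64(75.7)] z [0.0151 0.0172 0.0199]
```

View pics/side2c.png

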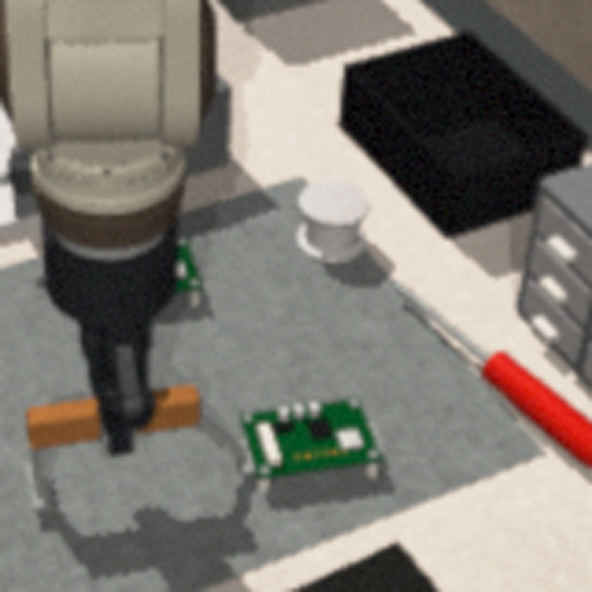

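Image shows the blade under board 1 and the board undisturbed. Lifting.

>>> servo_tool(rows=[{"offset": [0,0,-0.03],"yaw": 0,"claw": 1},{"offset": [0,0,-0.07],"yaw": 0,"claw": 1},{"offset": [0,0,-0.12],"yaw": 0,"claw": 1},{"offset": [0,0,-0.18],"yaw": 0,"claw": 1},{"offset": [0,0,-0.25],"yaw": 0,"claw": 1},{"offset": [0,0,-0.35],"yaw": 0,"claw": 1},{"offset": [0,0,-0.5],"yaw": 0,"claw": 1},{"offset": [0,0,-0.65],"yaw": 0,"claw": 1},{"offset": [0,0,-0.8],"yaw": 0,"claw": 1},{"offset": [0,0,-0.92],"yaw": 0,"claw": 1},{"offset": [0,0,-1],"yaw": 0,"claw": 1},{"offset": [0,0,-1],"yaw": 0,"claw": 1}])

```text
time: 21.7
ee_pos: [0.4673, -0.2118, 0.1662]
tcp_rot: [179.8, 0.6, 165.5]
wrist_force: [-0.2, -0.6, -2.2]
opening: 0.0147
grasp_force: 79.7
```

```bash
python3 st.py; python3 - <<'E'
from h import *
for n in("side","scene"):
    p,d=camera(n);P=cloud(n,p,d);boards(P,p,zmax=.16)
E
```

```text
21.7 q [-24.6  -1.5  -6.2  84.8   0.3 -10.1] [ 0.4673 -0.2118  0.1662] [179.78   0.59 165.55]
axes [[-0.968, 0.25, 0.011], [0.25, 0.968, 0.001], [-0.01, 0.004, -1.0]]
board px [356. 279.] rect [array([ 590.7, -243.2]), array([55.1, 77.6]), np.float64(74.7)] z [0.1105 0.1122 0.115 ]
board px [252. 237.] rect [array([ 589.2, -241.2]), array([50. , 78.6]), np.float64(75.3)] z [0.1091 0.112  0.1155]
board px [321. 263.] rect [array([563.2, -51.1]), array([54.3, 77.7]), np.float64(77.4)] z [0.0149 0.0178 0.0213]
```

Board lifted and level at z≈0.112. Carrying it to the bay.

>>> servo_tool(rows=[{"offset": [0.02,0.08,0],"yaw": -0.007,"claw": 1},{"offset": [0.05,0.2,0],"yaw": -0.018,"claw": 1},{"offset": [0.09,0.35,0],"yaw": -0.031,"claw": 1},{"offset": [0.13,0.5,0],"yaw": -0.044,"claw": 1},{"offset": [0.17,0.65,0],"yaw": -0.057,"claw": 1},{"offset": [0.21,0.8,0],"yaw": -0.07,"claw": 1},{"offset": [0.24,0.92,0],"yaw": -0.08,"claw": 1},{"offset": [0.25,0.97,0],"yaw": -0.0855,"claw": 1},{"offset": [0.25,0.97,0],"yaw": -0.0855,"claw": 1}])

```text
time: 22.92
ee_pos: [0.4671, -0.1113, 0.1658]
tcp_rot: [179.9, 0.6, -179.0]
wrist_force: [-1.2, -0.2, -1.9]
opening: 0.0148
grasp_force: 79.6
```

>>> servo_tool(rows=[{"offset": [0.01,0.07,0],"yaw": 0,"claw": 1},{"offset": [0.04,0.2,0],"yaw": 0,"claw": 1},{"offset": [0.06,0.36,0],"yaw": 0,"claw": 1},{"offset": [0.09,0.52,0],"yaw": 0,"claw": 1},{"offset": [0.11,0.68,0],"yaw": 0,"claw": 1},{"offset": [0.14,0.84,0],"yaw": 0,"claw": 1},{"offset": [0.165,1,0],"yaw": 0,"claw": 1}])

```text
time: 23.8
ee_pos: [0.4486, -0.0107, 0.1658]
tcp_rot: [179.9, 0.6, -179.0]
wrist_force: [-0.2, -0.4, -1.6]
opening: 0.0148
grasp_force: 79.6
```

>>> servo_tool(rows=[{"offset": [0.02,0.16,0],"yaw": 0,"claw": 1},{"offset": [0.05,0.32,0],"yaw": 0,"claw": 1},{"offset": [0.08,0.48,0],"yaw": 0,"claw": 1},{"offset": [0.1,0.64,0],"yaw": 0,"claw": 1},{"offset": [0.13,0.8,0],"yaw": 0,"claw": 1},{"offset": [0.15,0.94,0],"yaw": 0,"claw": 1},{"offset": [0.17,1,0],"yaw": 0,"claw": 1},{"offset": [0.17,1,0],"yaw": 0,"claw": 1},{"offset": [0.17,1,0],"yaw": 0,"claw": 1}])

```text
time: 24.92
ee_pos: [0.4303, 0.0876, 0.1657]
tcp_rot: [179.9, 0.6, -179.1]
wrist_force: [-0.4, 0.0, -2.1]
opening: 0.0146
grasp_force: 79.6
```

```bash
python3 st.py; python3 - <<'E'
from h import *
for n in("side","scene"):
    p,d=camera(n);P=cloud(n,p,d);boards(P,p,zmax=.16);np.savez(n+'3.npz',P=P,p=p)
E
```

```text
24.925 q [ 11.5 -11.7 -15.5  85.6  -0.   10.6] [0.4303 0.0876 0.1657] [ 179.93    0.59 -179.08]
axes [[-1.0, -0.016, 0.01], [-0.016, 1.0, 0.001], [-0.01, 0.001, -1.0]]
board px [284. 206.] rect [array([562.4, 132.9]), array([148.5,  78.8]), np.float64(82.1)] z [0.1098 0.1117 0.1149]
board px [307. 263.] rect [array([561.5, -50. ]), array([56.9, 77.6]), np.float64(74.4)] z [0.015  0.0171 0.0197]
board px [372. 246.] rect [array([559.5,  90.8]), array([73.3, 46.5]), np.float64(0.4)] z [0.1097 0.1127 0.1156]
board px [321. 263.] rect [array([562.8, -50.2]), array([52.6, 78.6]), np.float64(75.8)] z [0.0146 0.0178 0.0212]
```

>>> servo_tool(rows=[{"offset": [0,0.06,0.05],"yaw": 0,"claw": 1},{"offset": [0,0.06,0.15],"yaw": 0,"claw": 1},{"offset": [0,0.06,0.28],"yaw": 0,"claw": 1},{"offset": [0,0.06,0.42],"yaw": 0,"claw": 1},{"offset": [0,0.06,0.55],"yaw": 0,"claw": 1},{"offset": [0,0.06,0.65],"yaw": 0,"claw": 1},{"offset": [0,0.06,0.73],"yaw": 0,"claw": 1},{"offset": [0,0.06,0.79],"yaw": 0,"claw": 1},{"offset": [0,0.06,0.84],"yaw": 0,"claw": 1},{"offset": [0,0.06,0.87],"yaw": 0,"claw": 1},{"offset": [0,0.06,0.9],"yaw": 0,"claw": 1},{"offset": [0,0.06,0.9],"yaw": 0,"claw": 1}])

```text
time: 26.52
ee_pos: [0.4311, 0.094, 0.0757]
tcp_rot: [179.9, 0.6, -179.1]
wrist_force: [0.1, -0.4, -1.6]
opening: 0.0149
grasp_force: 79.6
```

```bash
python3 st.py; python3 - <<'E'
from h import *
for n in("side","scene"):
    p,d=camera(n);P=cloud(n,p,d);boards(P,p,zmax=.16)
    cr=p[140:280,220:400] if n=="side" else p[190:330,310:490]
    cv2.imwrite(f"pics/{n}4c.png",cv2.resize(cr,None,fx=4,fy=4,interpolation=cv2.INTER_CUBIC)[:600,:,::-1])
E
```

```text
26.525 q [ 12.3 -10.3 -24.3  75.4  -0.   11.4] [0.4311 0.094  0.0757] [ 179.92    0.59 -179.06]
axes [[-1.0, -0.016, 0.01], [-0.016, 1.0, 0.001], [-0.01, 0.001, -1.0]]
board px [307. 263.] rect [array([561.5, -51.2]), array([56.9, 78.1]), np.float64(73.9)] z [0.0147 0.0168 0.0198]
board px [321. 263.] rect [array([564. , -50.9]), array([53. , 75.8]), np.float64(78.4)] z [0.0146 0.0178 0.0214]
board px [371. 262.] rect [array([583.2,  85.5]), array([ 43.5, 123.3]), np.float64(78.1)] z [0.0273 0.0295 0.0328]
```

View pics/side4c.png

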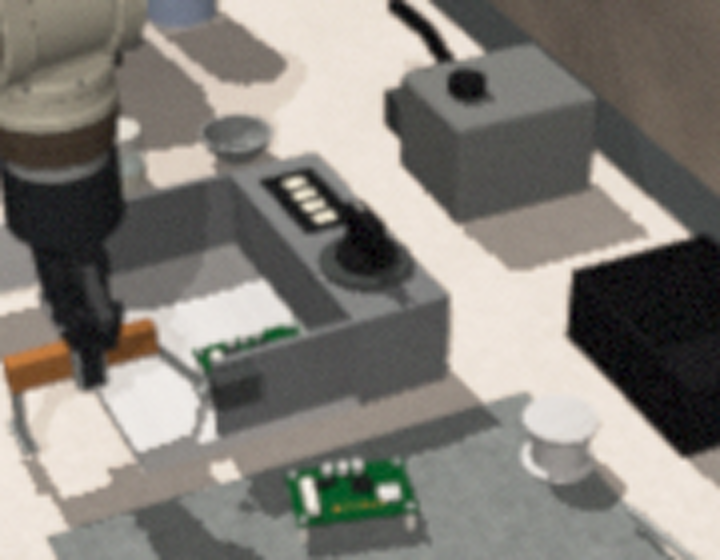

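Board 1 stands on the bay floor (top at z≈0.0295). Now I'll withdraw, lift, and swing to board 2.

>>> servo_tool(rows=[{"offset": [0.05,0,0],"yaw": 0,"claw": 1},{"offset": [0.15,0,0],"yaw": 0,"claw": 1},{"offset": [0.3,0,0],"yaw": 0,"claw": 1},{"offset": [0.45,0,0],"yaw": 0,"claw": 1},{"offset": [0.6,0,0],"yaw": 0,"claw": 1},{"offset": [0.75,0,0],"yaw": 0,"claw": 1},{"offset": [0.9,0,0],"yaw": 0,"claw": 1},{"offset": [1,0,0],"yaw": 0,"claw": 1},{"offset": [1,0,0],"yaw": 0,"claw": 1}])

```text
time: 27.75
ee_pos: [0.3306, 0.0924, 0.0749]
tcp_rot: [179.9, 0.6, -179.0]
wrist_force: [0.3, 0.8, -1.9]
opening: 0.0147
grasp_force: 79.7
```

>>> servo_tool(rows=[{"offset": [0,0,-0.3],"yaw": 0,"claw": 1},{"offset": [0,0,-0.8],"yaw": 0,"claw": 1},{"offset": [-0.02,-0.28,-0.8],"yaw": 0.03,"claw": 1},{"offset": [-0.04,-0.56,-0.8],"yaw": 0.06,"claw": 1},{"offset": [-0.06,-0.85,-0.8],"yaw": 0.0867,"claw": 1},{"offset": [-0.06,-0.85,-0.8],"yaw": 0.0867,"claw": 1},{"offset": [-0.06,-0.85,-0.8],"yaw": 0.0867,"claw": 1}])

```text
time: 28.62
ee_pos: [0.3378, 0.0075, 0.1546]
tcp_rot: [179.8, 0.5, 165.3]
wrist_force: [-0.3, 0.5, -1.8]
opening: 0.0148
grasp_force: 79.6
```

```bash
python3 st.py; python3 - <<'E'
from h import *
for n in("side","scene"):
    p,d=camera(n);P=cloud(n,p,d);boards(P,p,zmax=.16)
o=get_obs();T=toolT(o);u=-T[:2,0]/np.linalg.norm(T[:2,0]);v=np.array([-u[1],u[0]])
s=(P[...,:2]-o['ee_pos'][:2])@u;t=(P[...,:2]-o['ee_pos'][:2])@v
m=(s>.1)&(s<.18)&(abs(t)<.025)&(abs(P[...,2]-o['ee_pos'][2]+.055)<.015)
print(m.sum(),s[m].max(),np.percentile(t[m],[2,50,98]),np.polyfit(s[m],P[...,2][m],1),np.polyfit(s[m],t[m],1))
b=np.array([.5625,-.051])-o['ee_pos'][:2];print('board s,t',b@u,b@v,'yaw',np.degrees(np.arctan2(u[1],u[0])))
E
```

```text
28.625 q [  1.2 -26.2 -27.5  88.2   0.1  15.9] [0.3378 0.0075 0.1546] [179.75   0.54 165.35]
axes [[-0.967, 0.253, 0.01], [0.253, 0.967, 0.002], [-0.009, 0.004, -1.0]]
board px [307. 263.] rect [array([561.8, -51.9]), array([57.1, 78.4]), np.float64(77.2)] z [0.0152 0.0172 0.0203]
board px [321. 263.] rect [array([561.8, -50.6]), array([52.5, 77.6]), np.float64(74.5)] z [0.0145 0.0174 0.0205]
board px [371. 262.] rect [array([581.5,  85.9]), array([ 44.5, 121.3]), np.float64(78.4)] z [0.0265 0.0302 0.0335]
167 0.17702525047316867 [-0.01323833  0.00113547  0.01424566] [0.01709832 0.09671287] [6.43783064e-03 2.88940016e-05]
board s,t 0.2323475538716626 -0.0003787827451621168 yaw -14.58668081033258
```

>>> servo_tool(rows=[{"offset": [0,0,0.3],"yaw": 0,"claw": 1},{"offset": [0,0,0.6],"yaw": 0,"claw": 1},{"offset": [0,0,0.8],"yaw": 0,"claw": 1},{"offset": [0,0,0.88],"yaw": 0,"claw": 1},{"offset": [0,0,0.9],"yaw": 0,"claw": 1},{"offset": [0,0,0.9],"yaw": 0,"claw": 1}])

```text
time: 29.48
ee_pos: [0.339, 0.0076, 0.0654]
tcp_rot: [179.8, 0.6, 165.4]
wrist_force: [0.5, 0.5, -1.4]
opening: 0.0152
grasp_force: 79.8
```

>>> servo_tool(rows=[{"offset": [-0.1,0,0],"yaw": 0,"claw": 1},{"offset": [-0.22,0,0],"yaw": 0,"claw": 1},{"offset": [-0.34,0,0],"yaw": 0,"claw": 1},{"offset": [-0.46,0,0],"yaw": 0,"claw": 1},{"offset": [-0.58,0,0],"yaw": 0,"claw": 1},{"offset": [-0.7,0,0],"yaw": 0,"claw": 1},{"offset": [-0.82,0,0],"yaw": 0,"claw": 1},{"offset": [-0.94,0,0],"yaw": 0,"claw": 1},{"offset": [-1,0,0],"yaw": 0,"claw": 1}])

```text
time: 30.6
ee_pos: [0.436, -0.018, 0.0656]
tcp_rot: [179.8, 0.5, 165.3]
wrist_force: [-0.1, 0.6, -2.1]
opening: 0.015
grasp_force: 79.8
```

>>> servo_tool(rows=[{"offset": [-0.06,0,0],"yaw": 0,"claw": 1},{"offset": [-0.06,0,0],"yaw": 0,"claw": 1}])

```text
time: 30.85
ee_pos: [0.4413, -0.0194, 0.0657]
tcp_rot: [179.8, 0.5, 165.3]
wrist_force: [0.0, 0.5, -1.4]
opening: 0.015
grasp_force: 79.8
```

```bash
python3 st.py; python3 - <<'E'
from h import *
for n in("side","scene"):
    p,d=camera(n);P=cloud(n,p,d);boards(P,p,zmax=.16)
E
```

```text
30.85 q [ -2.6  -9.9 -25.1  74.3   0.1  12.1] [ 0.4413 -0.0194  0.0657] [179.77   0.54 165.33]
axes [[-0.967, 0.253, 0.01], [0.253, 0.967, 0.002], [-0.009, 0.004, -1.0]]
board px [307. 263.] rect [array([561.7, -52.3]), array([57.3, 77.8]), np.float64(76.8)] z [0.0147 0.0169 0.0199]
board px [321. 263.] rect [array([564.7, -50.9]), array([53.8, 75. ]), np.float64(77.7)] z [0.0149 0.0181 0.021 ]
board px [371. 262.] rect [array([581.1,  85.8]), array([ 42.6, 123.4]), np.float64(79.0)] z [0.0267 0.0296 0.0335]
```

>>> servo_tool(rows=[{"offset": [0,0,-0.03],"yaw": 0,"claw": 1},{"offset": [0,0,-0.07],"yaw": 0,"claw": 1},{"offset": [0,0,-0.12],"yaw": 0,"claw": 1},{"offset": [0,0,-0.18],"yaw": 0,"claw": 1},{"offset": [0,0,-0.25],"yaw": 0,"claw": 1},{"offset": [0,0,-0.35],"yaw": 0,"claw": 1},{"offset": [0,0,-0.5],"yaw": 0,"claw": 1},{"offset": [0,0,-0.65],"yaw": 0,"claw": 1},{"offset": [0,0,-0.8],"yaw": 0,"claw": 1},{"offset": [0,0,-0.92],"yaw": 0,"claw": 1},{"offset": [0,0,-1],"yaw": 0,"claw": 1},{"offset": [0,0,-1],"yaw": 0,"claw": 1}])

```text
time: 32.45
ee_pos: [0.4403, -0.0195, 0.1662]
tcp_rot: [179.8, 0.6, 165.3]
wrist_force: [-0.5, -0.6, -3.5]
opening: 0.0149
grasp_force: 79.6
```

```bash
python3 - <<'E'
from h import *
for n in("side","scene"):
    p,d=camera(n);P=cloud(n,p,d);boards(P,p,zmax=.16)
E
```

```text
board px [306. 234.] rect [array([582.7,  18. ]), array([201.4,  77.9]), np.float64(72.9)] z [0.1094 0.1121 0.1151]
board px [321. 239.] rect [array([561.6, -50.8]), array([51.1, 72.4]), np.float64(77.1)] z [0.1092 0.1125 0.1152]
board px [371. 262.] rect [array([581.6,  86.2]), array([ 42.7, 126. ]), np.float64(79.3)] z [0.0267 0.0293 0.0329]
```

>>> servo_tool(rows=[{"offset": [0.02,0.08,0],"yaw": -0.007,"claw": 1},{"offset": [0.05,0.2,0],"yaw": -0.018,"claw": 1},{"offset": [0.1,0.35,0],"yaw": -0.031,"claw": 1},{"offset": [0.14,0.5,0],"yaw": -0.044,"claw": 1},{"offset": [0.19,0.65,0],"yaw": -0.057,"claw": 1},{"offset": [0.24,0.8,0],"yaw": -0.07,"claw": 1},{"offset": [0.27,0.92,0],"yaw": -0.08,"claw": 1},{"offset": [0.28,0.96,0],"yaw": -0.0867,"claw": 1},{"offset": [0.28,0.96,0],"yaw": -0.0867,"claw": 1}])

```text
time: 33.67
ee_pos: [0.4373, 0.0806, 0.1658]
tcp_rot: [179.9, 0.6, -179.0]
wrist_force: [0.0, -0.5, -2.0]
opening: 0.0148
grasp_force: 79.6
```

>>> servo_tool(rows=[{"offset": [0.01,0.07,0],"yaw": 0,"claw": 1},{"offset": [0.02,0.2,0],"yaw": 0,"claw": 1},{"offset": [0.03,0.36,0],"yaw": 0,"claw": 1},{"offset": [0.04,0.52,0],"yaw": 0,"claw": 1},{"offset": [0.05,0.68,0],"yaw": 0,"claw": 1},{"offset": [0.05,0.84,0],"yaw": 0,"claw": 1},{"offset": [0.05,0.95,0],"yaw": 0,"claw": 1},{"offset": [0.05,1,0],"yaw": 0,"claw": 1},{"offset": [0.05,1,0],"yaw": 0,"claw": 1},{"offset": [0.05,1,0],"yaw": 0,"claw": 1}])

```text
time: 34.92
ee_pos: [0.4307, 0.18, 0.1659]
tcp_rot: [179.9, 0.6, -179.1]
wrist_force: [0.0, 0.4, -1.3]
opening: 0.0151
grasp_force: 79.6
```

```bash
python3 st.py; python3 - <<'E'
from h import *
for n in("side","scene"):
    p,d=camera(n);P=cloud(n,p,d);boards(P,p,zmin=.08,zmax=.16)
E
```

```text
34.925 q [ 22.8  -7.8 -12.1  85.1  -0.2  21.9] [0.4307 0.18   0.1659] [ 179.93    0.59 -179.08]
axes [[-1.0, -0.016, 0.01], [-0.016, 1.0, 0.001], [-0.01, 0.001, -1.0]]
board px [271. 190.] rect [array([557. , 180.1]), array([56.7, 78.3]), np.float64(89.5)] z [0.1101 0.1118 0.1155]
board px [405. 250.] rect [array([558.5, 182.8]), array([75.3, 47.7]), np.float64(2.8)] z [0.1101 0.1123 0.115 ]
```

>>> servo_tool(rows=[{"offset": [0,0,0.05],"yaw": 0,"claw": 1},{"offset": [0,0,0.15],"yaw": 0,"claw": 1},{"offset": [0,0,0.28],"yaw": 0,"claw": 1},{"offset": [0,0,0.42],"yaw": 0,"claw": 1},{"offset": [0,0,0.55],"yaw": 0,"claw": 1},{"offset": [0,0,0.65],"yaw": 0,"claw": 1},{"offset": [0,0,0.73],"yaw": 0,"claw": 1},{"offset": [0,0,0.79],"yaw": 0,"claw": 1},{"offset": [0,0,0.84],"yaw": 0,"claw": 1},{"offset": [0,0,0.87],"yaw": 0,"claw": 1},{"offset": [0,0,0.9],"yaw": 0,"claw": 1},{"offset": [0,0,0.9],"yaw": 0,"claw": 1}])

```text
time: 36.52
ee_pos: [0.4316, 0.1805, 0.0758]
tcp_rot: [179.9, 0.6, -179.1]
wrist_force: [-0.4, 0.7, -2.4]
opening: 0.0152
grasp_force: 79.7
```

>>> servo_tool(rows=[{"offset": [0.05,0,0],"yaw": 0,"claw": 1},{"offset": [0.15,0,0],"yaw": 0,"claw": 1},{"offset": [0.3,0,0],"yaw": 0,"claw": 1},{"offset": [0.45,0,0],"yaw": 0,"claw": 1},{"offset": [0.6,0,0],"yaw": 0,"claw": 1},{"offset": [0.75,0,0],"yaw": 0,"claw": 1},{"offset": [0.9,0,0],"yaw": 0,"claw": 1},{"offset": [1,0,0],"yaw": 0,"claw": 1},{"offset": [1,0,0],"yaw": 0,"claw": 1}])

```text
time: 37.65
ee_pos: [0.3312, 0.1789, 0.075]
tcp_rot: [179.9, 0.6, -179.0]
wrist_force: [0.4, -0.0, -0.6]
opening: 0.0149
grasp_force: 79.7
```

>>> servo_tool(rows=[{"offset": [0,0,-0.3],"yaw": 0,"claw": 1},{"offset": [0,0,-0.8],"yaw": 0,"claw": 1},{"offset": [0,0,-0.8],"yaw": 0,"claw": 1}])

```text
time: 38.02
ee_pos: [0.3326, 0.1796, 0.1582]
tcp_rot: [179.8, 0.9, -179.1]
wrist_force: [0.2, 0.1, -2.2]
opening: 0.0149
grasp_force: 79.9
```

```bash
python3 st.py; python3 - <<'E'
from h import *
for n in("side","scene"):
    p,d=camera(n);P=cloud(n,p,d);boards(P,p,zmin=.008,zmax=.16)
    if n=="scene": cv2.imwrite(f"pics/{n}5c.png",cv2.resize(p[190:330,310:490],None,fx=4,fy=4,interpolation=cv2.INTER_CUBIC)[:600,:,::-1])
E
```

```text
38.025 q [ 28.5 -20.7 -23.3  86.5  -0.2  27.6] [0.3326 0.1796 0.1582] [ 179.77    0.89 -179.07]
axes [[-1.0, -0.016, 0.015], [-0.016, 1.0, 0.004], [-0.016, 0.004, -1.0]]
board px [272. 215.] rect [array([557.4, 153.8]), array([ 78.1, 103.4]), np.float64(2.3)] z [0.0269 0.029  0.0319]
board px [371. 262.] rect [array([579.8,  85.8]), array([ 44. , 133.3]), np.float64(78.6)] z [0.0263 0.0296 0.0334]
board px [402. 266.] rect [array([544.9, 183.5]), array([43. , 50.5]), np.float64(2.7)] z [0.0272 0.0293 0.0327]
```

View pics/scene5c.png

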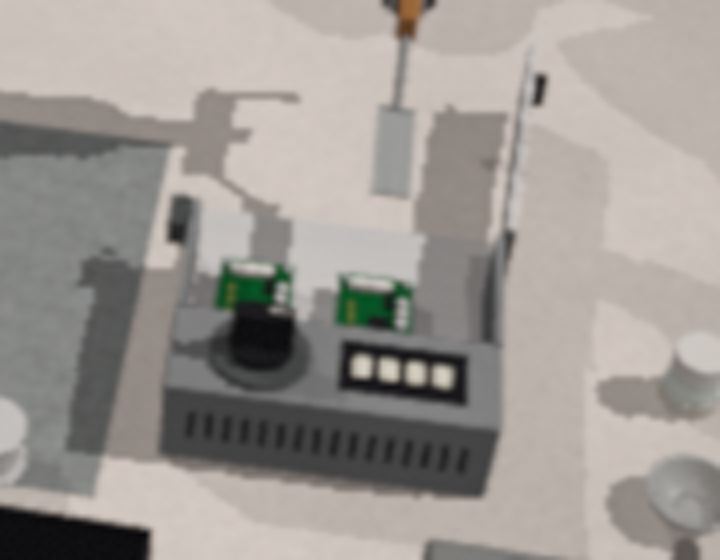

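Both boards are standing in the bay with x≈0.557. Returning the spatula to its pad.

>>> servo_tool(rows=[{"offset": [-0.06,-0.45,0],"yaw": 0,"claw": 1},{"offset": [-0.13,-0.933,0],"yaw": -0.004,"claw": 1}])

```text
time: 38.38
ee_pos: [0.3449, 0.0848, 0.1533]
tcp_rot: [180.0, 0.5, -178.2]
wrist_force: [1.0, -0.1, -0.9]
opening: 0.0149
grasp_force: 79.7
```

>>> servo_tool(rows=[{"offset": [-0.06,-0.45,0],"yaw": 0,"claw": 1},{"offset": [-0.13,-0.933,0],"yaw": 0,"claw": 1}])

```text
time: 38.62
ee_pos: [0.3606, -0.0087, 0.1534]
tcp_rot: [179.9, 0.5, -178.3]
wrist_force: [1.0, 0.7, -1.6]
opening: 0.0149
grasp_force: 79.7
```

>>> servo_tool(rows=[{"offset": [-0.06,-0.45,0],"yaw": 0,"claw": 1},{"offset": [-0.13,-0.933,0],"yaw": 0,"claw": 1}])

```text
time: 38.88
ee_pos: [0.3762, -0.1017, 0.1534]
tcp_rot: [179.9, 0.5, -178.4]
wrist_force: [0.6, 1.0, -0.8]
opening: 0.0149
grasp_force: 79.7
```

>>> servo_tool(rows=[{"offset": [-0.06,-0.45,0],"yaw": 0,"claw": 1},{"offset": [-0.13,-0.933,0],"yaw": 0,"claw": 1}])

```text
time: 39.12
ee_pos: [0.3919, -0.1945, 0.1533]
tcp_rot: [179.9, 0.5, -178.4]
wrist_force: [0.9, 0.3, -0.5]
opening: 0.0149
grasp_force: 79.7
```

>>> servo_tool(rows=[{"offset": [-0.06,-0.45,0],"yaw": 0,"claw": 1},{"offset": [-0.13,-0.933,0],"yaw": 0,"claw": 1}])

```text
time: 39.38
ee_pos: [0.4076, -0.2873, 0.1532]
tcp_rot: [179.9, 0.5, -178.4]
wrist_force: [1.2, -0.1, -1.7]
opening: 0.0148
grasp_force: 79.7
```

>>> servo_tool(rows=[{"offset": [-0.06,-0.45,0],"yaw": 0,"claw": 1},{"offset": [-0.11,-0.8,0],"yaw": 0,"claw": 1},{"offset": [-0.13,-0.933,0],"yaw": 0,"claw": 1},{"offset": [-0.13,-0.933,0],"yaw": 0,"claw": 1}])

```text
time: 39.88
ee_pos: [0.4234, -0.3787, 0.1535]
tcp_rot: [179.8, 0.5, -178.4]
wrist_force: [-0.1, 0.5, -1.1]
opening: 0.0148
grasp_force: 79.7
```

```bash
python3 st.py
```

```text
39.875 q [-42.    6.4   0.5  83.9   0.5 -43.6] [ 0.4234 -0.3787  0.1535] [ 179.83    0.5  -178.39]
axes [[-1.0, -0.028, 0.009], [-0.028, 1.0, 0.003], [-0.009, 0.003, -1.0]]
```

>>> servo_tool(rows=[{"offset": [0.045,0.03,0.3],"yaw": 0,"claw": 1},{"offset": [0.045,0.03,0.6],"yaw": 0,"claw": 1},{"offset": [0.045,0.03,0.8],"yaw": 0,"claw": 1},{"offset": [0.045,0.03,0.88],"yaw": 0,"claw": 1},{"offset": [0.045,0.03,0.92],"yaw": 0,"claw": 1},{"offset": [0.045,0.03,0.93],"yaw": 0,"claw": 1},{"offset": [0.045,0.03,0.93],"yaw": 0,"claw": 1},{"offset": [0.045,0.03,0.93],"yaw": 0,"claw": 1}])

```text
time: 40.88
ee_pos: [0.4204, -0.376, 0.0625]
tcp_rot: [180.0, 0.6, -178.3]
wrist_force: [-1.0, -0.4, -1.4]
opening: 0.0153
grasp_force: 79.8
```

>>> servo_tool(rows=[{"offset": [0,0,0],"yaw": 0,"claw": 0.6},{"offset": [0,0,0],"yaw": 0,"claw": 0.4},{"offset": [0,0,0],"yaw": 0,"claw": 0.2},{"offset": [0,0,0],"yaw": 0,"claw": 0},{"offset": [0,0,0],"yaw": 0,"claw": 0},{"offset": [0,0,0],"yaw": 0,"claw": 0},{"offset": [0,0,-0.3],"yaw": 0,"claw": 0},{"offset": [0,0,-0.7],"yaw": 0,"claw": 0},{"offset": [0,0,-1],"yaw": 0,"claw": 0},{"offset": [0,0,-1],"yaw": 0,"claw": 0}])

```text
time: 42.12
ee_pos: [0.42, -0.3767, 0.1646]
tcp_rot: [-179.9, 0.8, -178.3]
wrist_force: [0.5, -0.6, -0.1]
opening: 0.0854
grasp_force: 0.0
```

>>> servo_tool(rows=[{"offset": [0,0.5,-1],"yaw": 0,"claw": 0},{"offset": [0,1,-1],"yaw": 0,"claw": 0},{"offset": [0,1,-1],"yaw": 0,"claw": 0},{"offset": [0,1,-1],"yaw": 0,"claw": 0}])

```text
time: 42.62
ee_pos: [0.4155, -0.2755, 0.2621]
tcp_rot: [180.0, 0.6, -178.2]
wrist_force: [1.1, 0.1, 0.2]
opening: 0.0857
grasp_force: 0.0
```

```bash
python3 st.py; python3 -c "
from h import *
P,p,o=wlook('w6',.3,.7,-.45,.0,1300)
hsv=cv2.cvtColor(p,cv2.COLOR_RGB2HSV);Z=P[...,2]
b=(hsv[...,0]>3)&(hsv[...,0]<18)&(hsv[...,1]>100)&(Z>.05)&(Z<.09)&(P[...,1]<-.3)
q=P[b].astype(np.float32);print(len(q),cv2.minAreaRect(q[:,:2]*1000),np.percentile(q[:,2],[5,50,95]))
m=(hsv[...,2]<60)&(Z<.008)&(Z>-.01)&(P[...,1]<-.31);q=P[m].astype(np.float32);m2=abs(q[:,1]+.37)<.06;print('pad',cv2.minAreaRect(q[m2][:,:2]*1000))"
```

```text
42.625 q [-33.8  -2.3   3.6  95.4   0.4 -35.5] [ 0.4155 -0.2755  0.2621] [ 179.96    0.63 -178.25]
axes [[-0.999, -0.031, 0.011], [-0.031, 1.0, 0.001], [-0.011, 0.001, -1.0]]
2640 ((418.7649230957031, -376.9856872558594), (103.82377624511719, 15.851061820983887), 2.424346685409546) [0.05399614 0.06990249 0.07136096]
pad ((480.36993408203125, -369.7767333984375), (246.53138732910156, 68.62077331542969), 2.6740691661834717)
```

Spatula stands on its pad: handle top at 0.070, centred within 7 mm. Now the door: I'll plan the finger arc and check that the area by the door is free.

>>> servo_tool(rows=[{"offset": [0.09,0.45,0],"yaw": 0.005,"claw": 0.5},{"offset": [0.15,0.87,0],"yaw": 0.01,"claw": 1}])

```text
time: 42.92
ee_pos: [0.3972, -0.1896, 0.2597]
tcp_rot: [179.8, 0.4, 179.7]
wrist_force: [0.2, -0.5, 0.2]
opening: 0.0517
grasp_force: 0.0
```

>>> servo_tool(rows=[{"offset": [0.06,0.45,0],"yaw": 0,"claw": 1},{"offset": [0.12,0.87,0],"yaw": 0,"claw": 1}])

```text
time: 43.18
ee_pos: [0.3856, -0.1021, 0.2601]
tcp_rot: [179.9, 0.4, 179.8]
wrist_force: [0.1, -0.0, 0.1]
opening: 0.0123
grasp_force: 0.0
```

>>> servo_tool(rows=[{"offset": [0.06,0.45,0],"yaw": 0,"claw": 1},{"offset": [0.12,0.87,0],"yaw": 0,"claw": 1}])

```text
time: 43.42
ee_pos: [0.3741, -0.015, 0.2603]
tcp_rot: [179.9, 0.5, 179.8]
wrist_force: [1.1, 0.2, 0.2]
opening: -0.0001
grasp_force: 0.0
```

>>> servo_tool(rows=[{"offset": [0.06,0.45,0],"yaw": 0,"claw": 1},{"offset": [0.12,0.87,0],"yaw": 0,"claw": 1}])

```text
time: 43.68
ee_pos: [0.3624, 0.0722, 0.2603]
tcp_rot: [180.0, 0.5, 179.8]
wrist_force: [0.5, 0.5, 0.3]
opening: 0.0001
grasp_force: 0.0
```

>>> servo_tool(rows=[{"offset": [0.06,0.45,0],"yaw": 0,"claw": 1},{"offset": [0.12,0.87,0],"yaw": 0,"claw": 1},{"offset": [0.12,0.87,0],"yaw": 0,"claw": 1}])

```text
time: 44.05
ee_pos: [0.3506, 0.1601, 0.26]
tcp_rot: [180.0, 0.4, -180.0]
wrist_force: [0.2, -0.8, 1.0]
opening: 0.0
grasp_force: 0.0
```

```bash
python3 st.py; python3 - <<'E'
from h import *
P,p,o=wlook('w7',.2,.62,.05,.5,1300)
z=P[...,2]
for y0 in np.arange(.24,.44,.02):
    print(round(y0,2),[ (round(float(np.nanmax(z[(P[...,1]>y0)&(P[...,1]<y0+.02)&(P[...,0]>x)&(P[...,0]<x+.04)],initial=-1)),3)) for x in (.24,.28,.32,.36,.40)])
E
```

```text
44.05 q [ 24.7 -17.5  -9.6  97.5  -0.2  24.6] [0.3506 0.1601 0.26  ] [ 179.98    0.42 -179.96]
axes [[-1.0, -0.001, 0.007], [-0.001, 1.0, 0.0], [-0.007, 0.0, -1.0]]
0.24 [0.003, 0.003, 0.002, 0.003, 0.003]
0.26 [0.072, 0.076, 0.076, 0.076, 0.076]
0.28 [0.075, 0.077, 0.076, -1.0, -1.0]
0.3 [0.003, 0.002, 0.002, 0.003, 0.003]
0.32 [0.002, 0.002, 0.003, 0.003, 0.003]
0.34 [0.003, 0.003, 0.002, 0.003, 0.002]
0.36 [0.003, 0.003, 0.003, 0.002, 0.002]
0.38 [0.003, 0.003, 0.003, 0.002, 0.002]
0.4 [0.002, 0.003, 0.002, 0.003, 0.002]
0.42 [0.003, 0.003, 0.002, 0.003, 0.002]
```

View pics/w7_o.png

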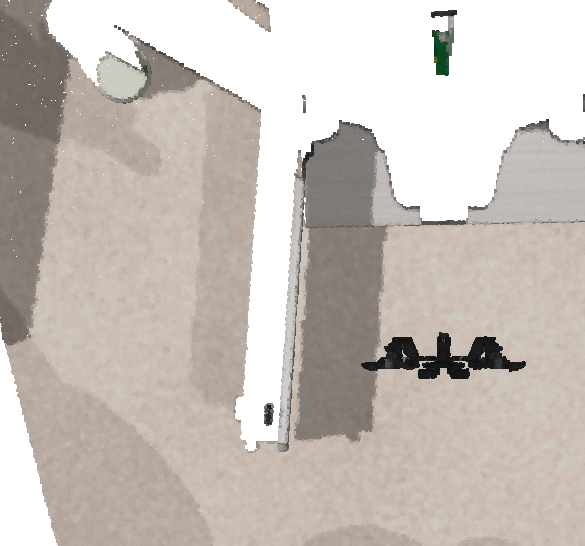

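>>> servo_tool(rows=[{"offset": [0.1,0.45,0],"yaw": 0,"claw": 1},{"offset": [0.1,0.92,0],"yaw": 0,"claw": 1}])

```text
time: 44.35
ee_pos: [0.3414, 0.2502, 0.2615]
tcp_rot: [180.0, 0.6, 179.7]
wrist_force: [0.6, -0.6, 0.3]
opening: -0.0
grasp_force: 0.0
```

>>> servo_tool(rows=[{"offset": [0.1,0.45,0],"yaw": 0,"claw": 1},{"offset": [0.1,0.92,0],"yaw": 0,"claw": 1},{"offset": [0.1,0.92,0.5],"yaw": 0,"claw": 1},{"offset": [0.1,0.92,1],"yaw": 0,"claw": 1}])

```text
time: 44.85
ee_pos: [0.3332, 0.3421, 0.1598]
tcp_rot: [180.0, 0.6, 179.8]
wrist_force: [1.0, 0.3, -0.3]
opening: -0.0001
grasp_force: 0.0
```

>>> servo_tool(rows=[{"offset": [0,0,0.5],"yaw": 0,"claw": 1},{"offset": [0,0,0.9],"yaw": 0,"claw": 1},{"offset": [0,0,1],"yaw": 0,"claw": 1},{"offset": [0,0,1],"yaw": 0,"claw": 1},{"offset": [0,0,1],"yaw": 0,"claw": 1}])

```text
time: 45.48
ee_pos: [0.3341, 0.3433, 0.0638]
tcp_rot: [179.8, 0.7, 179.8]
wrist_force: [0.6, 0.7, 0.0]
opening: 0.0001
grasp_force: 0.0
```

```bash
python3 st.py; python3 - <<'E'
from h import *
o=get_obs();c=o['ee_pos'][:2]
H=np.array([.5005,.267]);d=.165
for a in (93,85,77,69,61,53,45,37,29,21,14,8,4,1,-1.06):
    f=np.radians(a);n=np.array([-np.cos(f),np.sin(f)]);t=np.array([-np.sin(f),-np.cos(f)])
    w=H+d*t+(.006+.011*abs(n[0])+.015*abs(n[1]))*n
    print(a,w.round(4),'tool from here',((w-c)*[-10,10]).round(3))
E
```

```text
45.475 q [ 46.   -4.7 -20.6  73.5  -0.4  46.2] [0.3341 0.3433 0.0638] [179.81   0.69 179.83]
axes [[-1.0, 0.003, 0.012], [0.003, 1.0, 0.003], [-0.012, 0.003, -1.0]]
93 [0.3369 0.2972] tool from here [-0.028 -0.462]
85 [0.3342 0.2744] tool from here [-0.001 -0.689]
77 [0.3345 0.2524] tool from here [-0.004 -0.909]
69 [0.3379 0.2302] tool from here [-0.038 -1.131]
61 [0.3443 0.2084] tool from here [-0.102 -1.349]
53 [0.3539 0.1873] tool from here [-0.198 -1.56 ]
45 [0.3666 0.1676] tool from here [-0.325 -1.758]
37 [0.3822 0.1496] tool from here [-0.481 -1.938]
29 [0.4005 0.1338] tool from here [-0.664 -2.095]
21 [0.4212 0.1207] tool from here [-0.871 -2.226]
14 [0.4409 0.1118] tool from here [-1.068 -2.315]
8 [0.4587 0.1062] tool from here [-1.247 -2.371]
4 [0.471  0.1037] tool from here [-1.369 -2.397]
1 [0.4804 0.1023] tool from here [-1.463 -2.41 ]
-1.06 [0.4863 0.1017] tool from here [-1.522 -2.416]
```

>>> servo_tool(rows=[{"offset": [-0.03,-0.25,0],"yaw": 0,"claw": 1},{"offset": [-0.03,-0.4,0],"yaw": 0,"claw": 1},{"offset": [-0.02,-0.5,0],"yaw": 0,"claw": 1},{"offset": [-0.01,-0.6,0],"yaw": 0,"claw": 1},{"offset": [0,-0.7,0],"yaw": 0,"claw": 1},{"offset": [0,-0.8,0],"yaw": 0,"claw": 1},{"offset": [0,-0.91,0],"yaw": 0,"claw": 1}])

```text
time: 46.35
ee_pos: [0.3328, 0.2513, 0.0619]
tcp_rot: [179.9, 0.6, 179.9]
wrist_force: [-0.5, 0.7, 0.3]
opening: -0.0003
grasp_force: 0.2
```

>>> servo_tool(rows=[{"offset": [-0.02,-0.11,0],"yaw": 0,"claw": 1},{"offset": [-0.04,-0.22,0],"yaw": 0,"claw": 1},{"offset": [-0.07,-0.33,0],"yaw": 0,"claw": 1},{"offset": [-0.1,-0.44,0],"yaw": 0,"claw": 1},{"offset": [-0.15,-0.55,0],"yaw": 0,"claw": 1},{"offset": [-0.2,-0.65,0],"yaw": 0,"claw": 1},{"offset": [-0.26,-0.75,0],"yaw": 0,"claw": 1},{"offset": [-0.32,-0.85,0],"yaw": 0,"claw": 1}])

```text
time: 47.35
ee_pos: [0.3651, 0.1661, 0.0622]
tcp_rot: [179.9, 0.6, 179.9]
wrist_force: [0.5, 0.7, 0.0]
opening: -0.0004
grasp_force: 0.2
```

```bash
python3 st.py
```

```text
47.35 q [ 24.6 -15.8 -30.3  74.9  -0.2  24.7] [0.3651 0.1661 0.0622] [179.91   0.59 179.85]
axes [[-1.0, 0.003, 0.01], [0.003, 1.0, 0.002], [-0.01, 0.002, -1.0]]
```

>>> servo_tool(rows=[{"offset": [-0.09,-0.09,0],"yaw": 0,"claw": 1},{"offset": [-0.17,-0.17,0],"yaw": 0,"claw": 1},{"offset": [-0.26,-0.25,0],"yaw": 0,"claw": 1},{"offset": [-0.35,-0.32,0],"yaw": 0,"claw": 1},{"offset": [-0.45,-0.39,0],"yaw": 0,"claw": 1},{"offset": [-0.56,-0.45,0],"yaw": 0,"claw": 1},{"offset": [-0.66,-0.5,0],"yaw": 0,"claw": 1},{"offset": [-0.76,-0.54,0],"yaw": 0,"claw": 1},{"offset": [-0.85,-0.57,0],"yaw": 0,"claw": 1},{"offset": [-0.94,-0.6,0],"yaw": 0,"claw": 1}])

```text
time: 48.6
ee_pos: [0.4591, 0.1065, 0.063]
tcp_rot: [179.9, 0.6, 179.9]
wrist_force: [0.3, 0.4, 0.4]
opening: 0.0004
grasp_force: 0.2
```

>>> servo_tool(rows=[{"offset": [-0.06,-0.01,0],"yaw": 0,"claw": 1},{"offset": [-0.12,-0.02,0],"yaw": 0,"claw": 1},{"offset": [-0.17,-0.03,0],"yaw": 0,"claw": 1},{"offset": [-0.22,-0.04,0],"yaw": 0,"claw": 1},{"offset": [-0.26,-0.04,0],"yaw": 0,"claw": 1},{"offset": [-0.28,-0.04,0],"yaw": 0,"claw": 1},{"offset": [-0.28,-0.04,0],"yaw": 0,"claw": 1}])

```text
time: 49.48
ee_pos: [0.4859, 0.1025, 0.0632]
tcp_rot: [179.9, 0.5, 179.9]
wrist_force: [-5.4, 1.0, 2.2]
opening: -0.0
grasp_force: 2.5
```

```bash
python3 st.py; python3 -c "
from h import *
p,d=camera('scene');P=cloud('scene',p,d)
m=(P[...,2]>.055)&(P[...,2]<.08)&(P[...,0]>.42)&(P[...,0]<.515)&(P[...,1]>.03)&(P[...,1]<.26)
q=P[m];print(len(q))
for y in np.arange(.04,.26,.02):
    k=(abs(q[:,1]-y)<.01);print(round(y,2),k.sum(),np.percentile(q[k,0],[10,50,90]).round(4) if k.sum() else '')
cv2.imwrite('pics/scene8c.png',cv2.resize(p[190:330,310:490],None,fx=4,fy=4,interpolation=cv2.INTER_CUBIC)[:600,:,::-1])"
```

```text
49.475 q [ 11.9  -2.1 -18.2  73.4  -0.   12.1] [0.4859 0.1025 0.0632] [179.91   0.5  179.87]
axes [[-1.0, 0.002, 0.009], [0.002, 1.0, 0.002], [-0.009, 0.002, -1.0]]
474
0.04 29 [0.4975 0.5063 0.5138]
0.06 39 [0.5006 0.504  0.5065]
0.08 41 [0.4994 0.5027 0.5054]
0.1 58 [0.4926 0.5005 0.5049]
0.12 44 [0.4962 0.5015 0.5056]
0.14 43 [0.4974 0.5022 0.5039]
0.16 40 [0.4981 0.501  0.5046]
0.18 40 [0.4966 0.5001 0.503 ]
0.2 40 [0.4968 0.4997 0.5027]
0.22 40 [0.4953 0.5003 0.5029]
0.24 40 [0.4953 0.4982 0.5019]
```

View pics/scene8c.png

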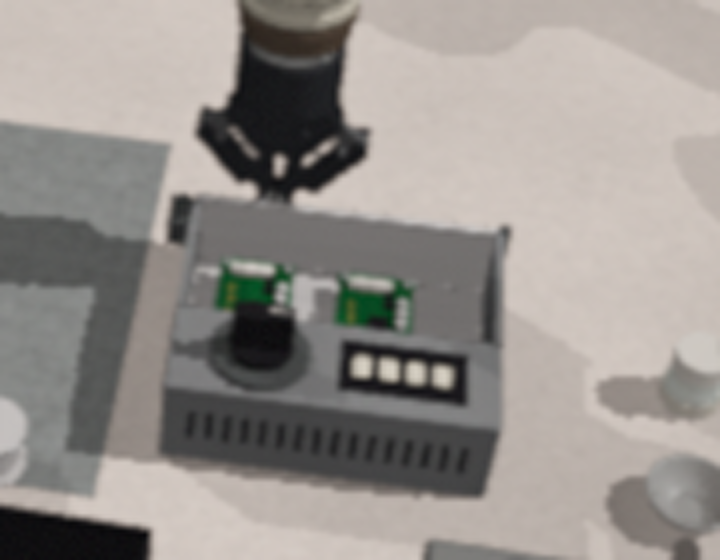

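>>> servo_tool(rows=[{"offset": [-0.03,0,0],"yaw": 0,"claw": 1},{"offset": [-0.05,0,0],"yaw": 0,"claw": 1},{"offset": [-0.05,0,0],"yaw": 0,"claw": 1},{"offset": [-0.05,0,0],"yaw": 0,"claw": 1}])

```text
time: 50.02
ee_pos: [0.4864, 0.1025, 0.063]
tcp_rot: [179.9, -0.0, 179.9]
wrist_force: [-32.2, 0.2, 18.2]
opening: -0.0
grasp_force: 15.6
```

Solid stop at 32 N, so the door is seated. I'll back off, rise, and look at the knob.

>>> servo_tool(rows=[{"offset": [0.05,0,0],"yaw": 0,"claw": 1},{"offset": [0.4,0,0],"yaw": 0,"claw": 1},{"offset": [0.4,0,-0.5],"yaw": 0,"claw": 0.8},{"offset": [0.4,0,-1],"yaw": 0,"claw": 0.5}])

```text
time: 50.52
ee_pos: [0.4498, 0.1023, 0.1638]
tcp_rot: [179.9, 0.6, 179.9]
wrist_force: [1.2, 0.1, 0.8]
opening: 0.0339
grasp_force: 0.0
```

>>> servo_tool(rows=[{"offset": [0.1,0,-0.5],"yaw": 0,"claw": 0},{"offset": [0.1,0,-1],"yaw": 0,"claw": 0},{"offset": [0.1,0,-1],"yaw": 0,"claw": 0},{"offset": [0.1,0,-1],"yaw": 0,"claw": 0}])

```text
time: 51.02
ee_pos: [0.4396, 0.1023, 0.2626]
tcp_rot: [179.9, 0.6, 179.9]
wrist_force: [-0.7, -0.1, -0.3]
opening: 0.0853
grasp_force: 0.0
```

```bash
python3 st.py; python3 - <<'E'
from h import *
P,p,o=wlook('w9',.45,.75,.0,.3,2600)
z=P[...,2]
m=(z>.09)&(z<.13)&(P[...,0]>.6)&(P[...,0]<.72)&(P[...,1]>.05)&(P[...,1]<.17)
m2=m&(z>.112)
for k in (m,m2):
    q=P[k].astype(np.float32);print(len(q),cv2.minAreaRect(q[:,:2]*1000) if len(q) else '',np.percentile(q[:,2],[5,50,95]))
v,u=np.argwhere(m).mean(0).astype(int);print(u,v)
cv2.imwrite('pics/w9c.png',cv2.resize(p[v-50:v+50,u-60:u+60],None,fx=5,fy=5,interpolation=cv2.INTER_CUBIC)[...,::-1])
m3=(z>.04)&(z<.08)&(P[...,0]>.48)&(P[...,0]<.52)&(P[...,1]>.03)&(P[...,1]<.28)&(z>.07)
q=P[m3]
for y in np.arange(.06,.27,.03):
    k=abs(q[:,1]-y)<.012;print(round(y,2),k.sum(),np.percentile(q[k,0],[5,50,95]).round(4) if k.sum() else '')
E
```

```text
51.025 q [13.1 -8.8 -2.3 95.9 -0.1 13.3] [0.4396 0.1023 0.2626] [179.92   0.61 179.85]
axes [[-1.0, 0.003, 0.011], [0.003, 1.0, 0.001], [-0.011, 0.001, -1.0]]
71 ((634.3230590820312, 106.19342041015625), (13.496588706970215, 34.38605880737305), 2.4889607429504395) [0.09002333 0.09040199 0.09224667]Traceback (most recent call last):
  File "<stdin>", line 7, in <module>
    return _quantile_unchecked(
        a, q, axis, out, overwrite_input, method, keepdims, weights)
    return _ureduce(a,
                    func=_quantile_ureduce_func,
    ...<5 lines>...
                    overwrite_input=overwrite_input,
                    method=method)
    r = func(a, **kwargs)
    result = _quantile(arr,
                       quantiles=q,
    ...<2 lines>...
                       out=out,
                       weights=wgt)
    slices_having_nans = np.isnan(arr[-1, ...])
                                  ~~~^^^^^^^^^
IndexError: index -1 is out of bounds for axis 0 with size 0
```

>>> servo_tool(rows=[{"offset": [-0.1,0,-0.5],"yaw": 0,"claw": 0},{"offset": [-0.1,0,-1],"yaw": 0,"claw": 0}])

```text
time: 51.32
ee_pos: [0.4483, 0.102, 0.3621]
tcp_rot: [180.0, 0.4, 179.8]
wrist_force: [1.2, -0.3, 0.2]
opening: 0.0852
grasp_force: 0.0
```

>>> servo_tool(rows=[{"offset": [-0.1,0,-0.5],"yaw": 0,"claw": 0},{"offset": [-0.1,0,-0.6],"yaw": 0,"claw": 0},{"offset": [-0.1,0,-0.6],"yaw": 0,"claw": 0},{"offset": [-0.1,0,-0.6],"yaw": 0,"claw": 0}])

```text
time: 51.82
ee_pos: [0.4576, 0.102, 0.4213]
tcp_rot: [179.9, 0.4, 179.9]
wrist_force: [0.7, -0.2, 0.7]
opening: 0.0855
grasp_force: 0.0
```

```bash
python3 st.py; python3 - <<'E'
from h import *
P,p,o=wlook('w9',.45,.75,.0,.3,2600)
z=P[...,2]
m=(z>.085)&(z<.13)&(P[...,0]>.6)&(P[...,0]<.72)&(P[...,1]>.05)&(P[...,1]<.17)
v,u=np.argwhere(m).mean(0).astype(int);print(u,v)
cv2.imwrite('pics/w9c.png',cv2.resize(p[v-50:v+50,u-60:u+60],None,fx=5,fy=5,interpolation=cv2.INTER_CUBIC)[...,::-1])
for k in (m,m&(z>.112)):
    q=P[k].astype(np.float32);print(len(q));
    if len(q): print(cv2.minAreaRect(q[:,:2]*1000),np.percentile(q[:,2],[5,50,95]))
q=P[(z<.08)&(P[...,0]>.48)&(P[...,0]<.52)&(z>.07)]
for y in np.arange(.06,.27,.03):
    k=abs(q[:,1]-y)<.012;print(round(y,2),k.sum(),np.percentile(q[k,0],[5,50,95]).round(4) if k.sum() else '')
E
```

```text
51.825 q [ 12.6   1.2  25.8 114.1  -0.   12.7] [0.4576 0.102  0.4213] [179.95   0.43 179.86]
axes [[-1.0, 0.002, 0.008], [0.002, 1.0, 0.001], [-0.008, 0.001, -1.0]]
325 330
867
((639.3807983398438, 107.685546875), (41.97146224975586, 29.37143325805664), 89.247802734375) [0.08793811 0.1046791  0.12000156]
347
((646.8001098632812, 107.75494384765625), (14.800673484802246, 41.07830047607422), 1.4774264097213745) [0.11357562 0.11872077 0.12032824]
0.06 112 [0.4978 0.5011 0.5131]
0.09 89 [0.4972 0.4998 0.5026]
0.12 92 [0.4966 0.4987 0.5026]
0.15 90 [0.496  0.4985 0.5013]
0.18 92 [0.4951 0.4973 0.5006]
0.21 93 [0.4946 0.4973 0.5002]
0.24 89 [0.4939 0.496  0.4991]
0.27 144 [0.493  0.5024 0.518 ]
```

View pics/w9c.png

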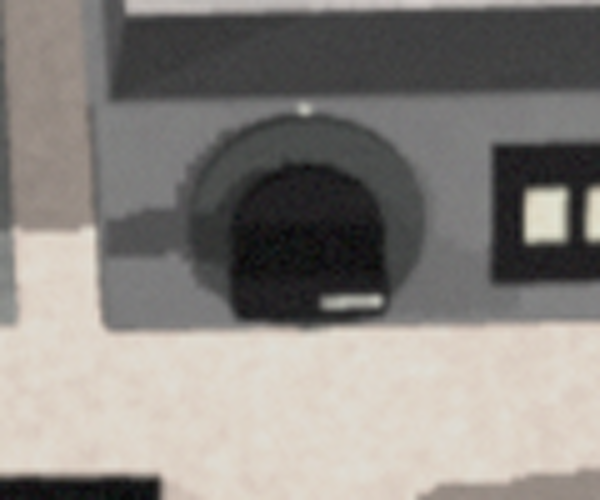

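The crop shows the bar along y with the white line at its right end (+y), so it needs ~90° anticlockwise. Knob is at (0.6468, 0.1078), top 0.119 ✓. The door is square.

>>> servo_tool(rows=[{"offset": [-0.2,0,0],"yaw": 0.05,"claw": 0},{"offset": [-0.4,0,0.2],"yaw": 0.1,"claw": 0},{"offset": [-0.6,0,0.4],"yaw": 0.16,"claw": 0},{"offset": [-0.95,0.03,0.6],"yaw": 0.22,"claw": 0},{"offset": [-0.95,0.03,0.8],"yaw": 0.28,"claw": 0},{"offset": [-0.95,0.03,0.9],"yaw": 0.34,"claw": 0},{"offset": [-0.95,0.03,0.9],"yaw": 0.4,"claw": 0},{"offset": [-0.95,0.03,0.9],"yaw": 0.46,"claw": 0},{"offset": [-0.95,0.03,0.9],"yaw": 0.491,"claw": 0},{"offset": [-0.95,0.03,0.9],"yaw": 0.491,"claw": 0}])

```text
time: 53.12
ee_pos: [0.5533, 0.1049, 0.3331]
tcp_rot: [179.5, -0.1, 91.5]
wrist_force: [0.7, -0.1, 0.8]
opening: 0.0853
grasp_force: 0.0
```

>>> servo_tool(rows=[{"offset": [0,0.45,0.3],"yaw": 0,"claw": 0},{"offset": [0,0.93,0.8],"yaw": 0,"claw": 0},{"offset": [0,0.93,1],"yaw": 0,"claw": 0},{"offset": [0,0.93,1],"yaw": 0,"claw": 0},{"offset": [0,0.93,1],"yaw": 0,"claw": 0}])

```text
time: 53.75
ee_pos: [0.6474, 0.1075, 0.2366]
tcp_rot: [179.3, -0.1, 91.5]
wrist_force: [0.2, 0.2, 0.1]
opening: 0.0854
grasp_force: 0.0
```

```bash
python3 st.py; python3 - <<'E'
from h import *
o=get_obs();T=toolT(o);print((T[:3,:3].T@(np.array([.6468,.1078,.117])-o['ee_pos'])*10).round(3))
E
```

```text
53.75 q [ 9.4 19.3 25.  95.  -0.  97.9] [0.6474 0.1075 0.2366] [ 1.7932e+02 -8.0000e-02  9.1540e+01]
axes [[-0.027, 1.0, 0.012], [1.0, 0.027, 0.002], [0.001, 0.012, -1.0]]
[ 1.000e-03 -2.000e-02  1.196e+00]
```

>>> servo_tool(rows=[{"offset": [0,-0.02,0.35],"yaw": 0,"claw": 0},{"offset": [0,-0.02,0.7],"yaw": 0,"claw": 0}])

```text
time: 54.0
ee_pos: [0.6468, 0.1078, 0.1673]
tcp_rot: [179.1, -0.1, 91.5]
wrist_force: [-0.5, 1.0, -0.7]
opening: 0.0855
grasp_force: 0.0
```

>>> servo_tool(rows=[{"offset": [0,0,0.25],"yaw": 0,"claw": 0},{"offset": [0,0,0.42],"yaw": 0,"claw": 0},{"offset": [0,0,0.48],"yaw": 0,"claw": 0},{"offset": [0,0,0.48],"yaw": 0,"claw": 0},{"offset": [0,0,0.48],"yaw": 0,"claw": 0.4},{"offset": [0,0,0.48],"yaw": 0,"claw": 0.7},{"offset": [0,0,0.48],"yaw": 0,"claw": 1},{"offset": [0,0,0.48],"yaw": 0,"claw": 1},{"offset": [0,0,0.48],"yaw": 0,"claw": 1},{"offset": [0,0,0.48],"yaw": 0,"claw": 1},{"offset": [0,0,0.48],"yaw": 0,"claw": 1},{"offset": [0,0,0.48],"yaw": 0,"claw": 1}], squeeze=40)

```text
time: 55.5
ee_pos: [0.6472, 0.1076, 0.1173]
tcp_rot: [179.4, -0.1, 91.5]
wrist_force: [2.5, -0.5, 4.0]
opening: 0.0128
grasp_force: 43.0
```

```bash
python3 st.py
```

```text
55.5 q [ 9.4 18.4 10.7 81.6 -0.  98. ] [0.6472 0.1076 0.1173] [ 1.7937e+02 -8.0000e-02  9.1480e+01]
axes [[-0.026, 1.0, 0.011], [1.0, 0.026, 0.002], [0.001, 0.011, -1.0]]
```

Gripped (13 mm). Turning anticlockwise ~90°.

>>> servo_tool(rows=[{"offset": [0,0,0],"yaw": -0.05,"claw": 1},{"offset": [0,0,0],"yaw": -0.1,"claw": 1},{"offset": [0,0,0],"yaw": -0.15,"claw": 1},{"offset": [0,0,0],"yaw": -0.2,"claw": 1},{"offset": [0,0,0],"yaw": -0.25,"claw": 1},{"offset": [0,0,0],"yaw": -0.3,"claw": 1},{"offset": [0,0,0],"yaw": -0.35,"claw": 1},{"offset": [0,0,0],"yaw": -0.4,"claw": 1},{"offset": [0,0,0],"yaw": -0.45,"claw": 1},{"offset": [0,0,0],"yaw": -0.48,"claw": 1},{"offset": [0,0,0],"yaw": -0.495,"claw": 1},{"offset": [0,0,0],"yaw": -0.495,"claw": 1}])

```text
time: 57.0
ee_pos: [0.6485, 0.1091, 0.1174]
tcp_rot: [179.8, 0.8, -179.3]
wrist_force: [9.9, 7.6, -0.4]
opening: 0.0132
grasp_force: 42.3
```

>>> servo_tool(rows=[{"offset": [0,0,0],"yaw": -0.01,"claw": 1},{"offset": [0,0,0],"yaw": -0.015,"claw": 1},{"offset": [0,0,0],"yaw": -0.015,"claw": 1},{"offset": [0,0,0],"yaw": -0.015,"claw": 1}])

```text
time: 57.5
ee_pos: [0.6483, 0.1091, 0.1173]
tcp_rot: [179.8, 0.8, -176.7]
wrist_force: [9.6, 8.6, -0.4]
opening: 0.0133
grasp_force: 50.1
```

```bash
python3 st.py; python3 -c "
from workcell import *
print(get_obs()['torque'])"
```

```text
57.5 q [ 9.5 18.4 10.7 81.5  0.1  6.2] [0.6483 0.1091 0.1173] [ 179.78    0.78 -176.73]
axes [[-0.998, -0.057, 0.013], [-0.057, 0.998, 0.005], [-0.014, 0.004, -1.0]]
[ 1.66975797 -1.50201626 -0.77334342]
```

>>> servo_tool(rows=[{"offset": [0,0,0],"yaw": 0,"claw": 0.6},{"offset": [0,0,0],"yaw": 0,"claw": 0.3},{"offset": [0,0,0],"yaw": 0,"claw": 0},{"offset": [0,0,0],"yaw": 0,"claw": 0},{"offset": [0,0,0],"yaw": 0,"claw": 0},{"offset": [0,0,-0.4],"yaw": 0,"claw": 0},{"offset": [0,0,-1],"yaw": 0,"claw": 0}])

```text
time: 58.38
ee_pos: [0.645, 0.1073, 0.2162]
tcp_rot: [180.0, 0.4, -176.7]
wrist_force: [1.5, 0.4, 1.3]
opening: 0.0854
grasp_force: 0.0
```

>>> servo_tool(rows=[{"offset": [0.5,0,-0.5],"yaw": 0.01,"claw": 0},{"offset": [1,0,-1],"yaw": 0.01,"claw": 0}])

```text
time: 58.62
ee_pos: [0.5558, 0.1021, 0.3056]
tcp_rot: [179.9, 0.6, -178.6]
wrist_force: [-0.3, -0.0, 0.2]
opening: 0.0856
grasp_force: 0.0
```

>>> servo_tool(rows=[{"offset": [0.5,0,-0.5],"yaw": 0,"claw": 0},{"offset": [0.9,0,-1],"yaw": 0,"claw": 0},{"offset": [0.9,0,-1],"yaw": 0,"claw": 0},{"offset": [0.9,0,-1],"yaw": 0,"claw": 0}])

```text
time: 59.12
ee_pos: [0.466, 0.0999, 0.4038]
tcp_rot: [179.9, 0.7, -178.5]
wrist_force: [1.0, 0.3, -0.1]
opening: 0.0852
grasp_force: 0.0
```

```bash
python3 st.py; python3 - <<'E'
from h import *
P,p,o=wlook('w10',.45,.75,.0,.3,2600)
z=P[...,2]
q=P[(z>.114)&(z<.125)&(P[...,0]>.6)&(P[...,0]<.72)&(P[...,1]>.05)&(P[...,1]<.17)].astype(np.float32);print(len(q),cv2.minAreaRect(q[:,:2]*1000))
q=P[(z<.08)&(P[...,0]>.48)&(P[...,0]<.52)&(z>.07)]
for y in np.arange(.06,.27,.03):
    k=abs(q[:,1]-y)<.012;print(round(y,2),np.percentile(q[k,0],[5,50,95]).round(4) if k.sum() else '')
boards(P,p)
cv2.imwrite('pics/w10c.png',cv2.resize(p[150:400,200:500],None,fx=2.4,fy=2.4,interpolation=cv2.INTER_CUBIC)[...,::-1])
p,d=camera("side");P=cloud("side",p,d);hsv=cv2.cvtColor(p,cv2.COLOR_RGB2HSV);Z=P[...,2]
b=(hsv[...,0]>3)&(hsv[...,0]<18)&(hsv[...,1]>120)&(Z>.04)&(Z<.1)&(abs(P[...,1]+.37)<.06)&(P[...,0]<.55);q=P[b].astype(np.float32);print('handle',cv2.minAreaRect(q[:,:2]*1000),np.percentile(q[:,2],95))
E
```

```text
59.125 q [ 12.1   0.8  23.2 111.7  -0.   10.6] [0.466  0.0999 0.4038] [ 179.91    0.68 -178.51]
axes [[-1.0, -0.026, 0.012], [-0.026, 1.0, 0.002], [-0.012, 0.002, -1.0]]
321 ((646.8693237304688, 107.69869232177734), (41.71826171875, 12.845880508422852), 1.491403579711914)
0.06 [0.4979 0.5012 0.5156]
0.09 [0.4972 0.4999 0.503 ]
0.12 [0.4966 0.4993 0.5022]
0.15 [0.4961 0.4987 0.5014]
0.18 [0.4953 0.498  0.5006]
0.21 [0.4946 0.4971 0.4998]
0.24 [0.494  0.4964 0.4992]
0.27 [0.4925 0.5024 0.5178]
board px [317. 249.] rect [array([556. ,  95.7]), array([77.6, 51.1]), np.float64(0.4)] z [0.0293 0.0306 0.0323]
board px [378. 249.] rect [array([553.9, 181.6]), array([77.9, 52.9]), np.float64(0.9)] z [0.0293 0.0305 0.0323]
handle ((420.2765808105469, -379.31494140625), (104.34680938720703, 17.019184112548828), 2.291818618774414) 0.07022804
```

View pics/w10c.png

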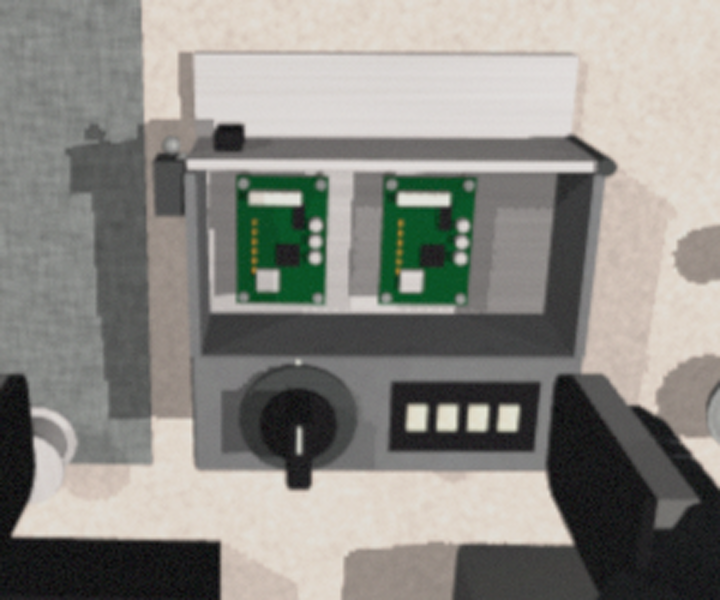

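The picture shows both boards flat in the bay, the door shut, and the knob's line pointing to the front at its zero mark. The spatula is on its pad.

```bash
python3 -c "
from workcell import *
print(job_done())"
```

```text
the job is handed in; nothing more can be done
None
```

I handed the job in at about 59 s, but no verdict came back. The last camera check showed both boards (only two were on the bench) flat in the bay, the door shut on its catch, the counter at zero and the spatula on its pad.

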